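Fold, fill and pump up a carton on the packing lift

ROBOT

A 6-joint arm with a two-finger parallel gripper is mounted at the origin on the work surface. World frame = base frame: x ahead of the robot, y to its left, z up, the work surface at z = 0. Lengths are in m, angles in rad, forces in N, time in s.
With the tool pointing down it reaches from about 0.35 to 0.975 m from the base axis. Payload 4.9 kg.
Tool frame: the origin (TCP) lies midway between the tips of the shut fingers; the grasp point (between the pads) lies 19 mm behind it; z points along the fingers, y is the line along which they close (so a half turn about z gives the same grasp; the last joint's range is limited). The gripper opens to 85 mm and grips with 20 to 120 N. Pads are 22 mm wide; open, the fingers measure 114 mm over their backs; the gripper's body (76 mm by 85 mm) begins 54 mm behind the grasp point. The pads swing forward as they close: fully open they stand 13 mm farther back than shut.
Start: joints at [1.15, 0.053, 1.613, -0, 1.476, -0.119], TCP at [0.186, 0.597, 0.231] pointing down, gripper open.
Joint ranges: [-3.01, 3.01], [-1.01, 2.22], [0.06, 2.58], [-1.02, 4.17], [0.09, 2.62], [-3.14, 3.14]. Speed limits (rad/s): [2.57, 2.57, 3.14, 3.14, 3.14, 3.14].

INTERFACE

Orientations are given as a rotation vector (axis times angle).
In Python, from station import ctrl, optics, job gives the robot as it stands.
- The arm moves only by the shell command python3 -m jog 'ROWS' [OPENING] [FORCE]. ROWS is JSON, a list of rows, each a list of 2 entries, a list of its own where there are three numbers: the shift along the tool's x, y, z in m, then the turn, a rotation vector about the tool's x, y, z in rad. A call has 1 to 5 rows; each row is the pose to reach, as a shift and turn from the pose commanded when the call began, along the tool's axes at that moment; what a row does not reach only later rows make up. A row lasts 1/10 s, in which the tool goes at most 50 mm and 8.59 degrees, less where a joint would pass 70% of its speed; a pose out of reach is approached as far as the arm can. A call with a gripper value outside its range is refused whole. OPENING is the opening, from 0 (shut) to 1 (fully open), set as the call begins (- or left out, the last holds). The fingers move at their own pace and stop on an object; FORCE is the grip in N (left out, the last holds). Time passes only in rows, so rows that repeat a pose let the fingers close. It gives the time, the measured TCP pose, the force, the opening and the grip force at its end, in the units of the state.
- ctrl.get_obs(): the state, without advancing time (a new reading comes with each control period).
- optics.get_image(name): name is "scene" or "top" or "wrist"; returns a dict with "image" (400x640x3 uint8, blue, green, red), "fx", "fy", "cx", "cy" (pixels), "rvec" (rotation vector, rad) and "tvec" (3), from world to camera coordinates, as OpenCV has them; the wrist camera has in their place "mount" (4x4, takes a point from camera to tool coordinates, whose origin is the TCP and whose axes are the flange's). Camera axes: x right, y down, z forward; pixel columns grow to the right and rows downward; lengths in m; the calibration is good to about 2 mm. A picture is of the moment at which its call begins: read the wrist's pose just before it. There is no depth.
- job.finish_job(): hands the job in; it is judged then, once.
The state is a dict: "t": time; "q": joint angles; "dq": joint speeds; "effort": joint torques, N m; "tool_pos": TCP position; "tool_rot": TCP orientation; "contact_force": force on the tool from outside, world axes, zero at the start; "wrist_torque": the same for the moment, N m; "opening": finger opening in m; "grip_force": force on a finger pad.
Only numpy, scipy, OpenCV 4.12 (cv2) and the standard library are available. Lean on these libraries where they do the work, as an engineer would, in place of code of your own. Each camera call takes 0.05 s, during which the arm holds its last target. There are 200 camera calls.

TASK

Get the carton on the small lift ready to go out: first fold all four of its flaps fully upright, next stand every white lamp housing that stands loose on the bench inside it, upright on its floor, and only then pump the red hand lever with full strokes until the lift's deck is level with the outfeed rollers. Leave the lever up, the flaps upright and the housings standing in the carton, and do not disturb the other things on the bench.

Things in the scene. Friction and masses are not known exactly. Their poses are not given: they have to be found in the camera images.
- carton_floor (a point): centre of the carton's floor (its upper face); x to the rollers, y left, z up, yaw as the lift. Carton fixed on the deck: floor 150 (x) by 210 mm (y), 4 mm thick; four flaps 55 mm high, 4 mm thick, hinged at x = -75, x = +75, y = +105, y = -105 mm and 4 mm below this point (deck top). Inside with flaps up 142 x 202 mm. The deck reaches 10 mm past the hinge lines
- lift: the lift, fixed to the bench; its place and yaw vary. Origin on the bench under the carton's middle, x away from the robot, z up. Deck top 50 mm over the bench before pumping. Blue mast 64 x 60 mm, 156 mm high, at x 90, y -220 mm; the outfeed rollers begin at x 205 mm, roller tops 110 mm over the bench
- deck (a joint): rise of the deck (m): 0 at the bottom, 0.06 level with the rollers. Only the pump raises it: a ratchet lifts it about 15 mm per full stroke, so four full strokes from the bottom (0.015, 0.030 .. 0.060); half strokes gain nothing lasting. It stays up by itself and does not sink again; strokes beyond the fourth do no more
- pump_lever (a joint): angle of the pump's hand lever (rad): 0 = fully up (0.35 rad above level, held there by its spring), 0.7 = fully down (0.35 rad below level). Push the red grip down with 4 to 20 N; let it rise fully (the spring lifts it in about half a second) so that the ratchet catches the next tooth
- lever_grip (a point): centre of the red grip at the lever's end: a bar along the lift's y, 84 mm long, 24 mm thick (it turns with the lever)
- lever_pivot (a point): the lever's pivot; the grip lies 160 mm from it, on its -x side in the carton_floor frame; the lever swings in the plane of x and up
- flap_near (a joint): angle of the carton flap on the robot's side (-x): 0 = folded flat outward, 1.57 = upright (stop at 1.6). Starts part-raised (0.8 to 1.1). A stiff crease: it stays where it is left; about 0.16 N m moves it, so push its free edge inward and upward from outside to raise it
- flap_near_edge (a point): middle of the free upper edge of that flap (near), 55 mm from its hinge line
- flap_far (a joint): angle of the carton flap on the rollers' side (+x): 0 = folded flat outward, 1.57 = upright (stop at 1.6). Starts part-raised (0.8 to 1.1). A stiff crease: it stays where it is left; about 0.16 N m moves it, so push its free edge inward and upward from outside to raise it
- flap_far_edge (a point): middle of the free upper edge of that flap (far), 55 mm from its hinge line
- flap_left (a joint): angle of the carton flap on +y: 0 = folded flat outward, 1.57 = upright (stop at 1.6). Starts part-raised (0.8 to 1.1). A stiff crease: it stays where it is left; about 0.16 N m moves it, so push its free edge inward and upward from outside to raise it
- flap_left_edge (a point): middle of the free upper edge of that flap (left), 55 mm from its hinge line
- flap_right (a joint): angle of the carton flap on -y, the side of the mast: 0 = folded flat outward, 1.57 = upright (stop at 1.6). Starts part-raised (0.8 to 1.1). A stiff crease: it stays where it is left; about 0.16 N m moves it, so push its free edge inward and upward from outside to raise it
- flap_right_edge (a point): middle of the free upper edge of that flap (right), 55 mm from its hinge line
- housing0: white round lamp housing: foot flange 60 mm across and 12 mm high, above it a barrel 42 mm across; 65 mm high in all, about 0.14 kg; origin at the centre of its underside, z along its axis. Stands upright on the bench to the robot's right. Two to four of the housings are there
- housing1: white round lamp housing: foot flange 60 mm across and 12 mm high, above it a barrel 42 mm across; 65 mm high in all, about 0.14 kg; origin at the centre of its underside, z along its axis. Stands upright on the bench to the robot's right. Two to four of the housings are there
- housing2: white round lamp housing: foot flange 60 mm across and 12 mm high, above it a barrel 42 mm across; 65 mm high in all, about 0.14 kg; origin at the centre of its underside, z along its axis. Stands upright on the bench to the robot's right. Two to four of the housings are there
- housing3: white round lamp housing: foot flange 60 mm across and 12 mm high, above it a barrel 42 mm across; 65 mm high in all, about 0.14 kg; origin at the centre of its underside, z along its axis. Stands upright on the bench to the robot's right. Two to four of the housings are there
- tape_roll: yellow tape roll, a ring 70 mm across and 45 mm high (origin: centre of its underside); not part of the job, leave it alone
- glue_bottle: amber glass jar with black cap, 52 mm across, 100 mm high (origin: centre of its underside); not part of the job, leave it alone
- label_box: small closed cardboard box 110 x 80 x 60 mm (origin: centre of its underside); not part of the job, leave it alone
- screwdriver: orange-handled screwdriver lying on the bench (origin under its middle); not part of the job, leave it alone
- calculator: grey pocket calculator 130 x 85 x 18 mm (origin: centre of its underside); not part of the job, leave it alone
- parts_cup: green plastic bowl 90 mm across, 50 mm high (origin: centre of its underside); not part of the job, leave it alone
There are look-alikes about, which are no part of the job. Leave any blue or purple look-alike of the housing1 alone.

How it is judged:
By the outcome, as a careful person would: the job done as asked, in the order asked, and still so for the second after the job is handed in, with the robot touching nothing.
Of housing0, housing1, housing2, housing3 only 2 to 4 are there at a start; the rules pass over those that are not, and their reading is None.
At some moment in a run one of housing0, housing1, housing2, housing3 may be knocked a few centimetres aside while the robot is not near it.
It also fails if it takes over 210 s, if anything falls off the work surface, if the arm or the gripper's body presses on something with over 40 N, if the wrist force passes 120 N, or if a joint passes its speed limit or range.

## Working session

There is one attempt and no reset: what is moved stays moved. The work goes in short steps, Python scripts to look and compute and a shell command to move; the robot and the scene stay as the last step left them, time stands still between calls to the robot, and variables do not carry over. Pictures are saved under pics/ and viewed, at most 14 in all, crops included, and the job is handed in when it is done.

```bash
ls; mkdir -p pics; python3 - <<'E'
from station import ctrl, optics, job
import cv2,numpy as np
for n in ["scene","top"]:
    d=optics.get_image(n); cv2.imwrite(f"pics/{n}0.png",d["image"]); print(n,d["fx"],d["fy"],d["cx"],d["cy"],d["rvec"],d["tvec"])
    R=cv2.Rodrigues(np.array(d["rvec"]))[0]; print(-R.T@np.array(d["tvec"]))
o=ctrl.get_obs(); print(o["tool_pos"],o["tool_rot"],o["t"],o["opening"])
d=optics.get_image("wrist"); print(d["mount"],d["fx"])
E
```

```text
pics
scene 386.5462489532024 386.5462489532024 319.8640383355118 201.1132352901471 [ 1.39345707  2.2806899  -0.83352504] [ 0.22656173 -0.23661536  1.58298124]
[1.15512282 0.36245703 1.0711969 ]
top 473.03023330844167 473.03023330844167 319.63971681577556 199.8760123220831 [ 2.17475976 -2.17711114  0.07532109] [0.00619435 0.49913235 1.60230941]
[ 0.37037662 -0.01090363  1.63684733]
[0.18555115 0.59621386 0.23015149] [-4.72215020e-01 -3.10539439e+00  2.89285627e-03] 0.1 0.08543813113556802
[[-7.60688837e-04 -9.57322806e-01 -2.89019837e-01  7.33067484e-02]
 [ 9.99998519e-01 -1.17446092e-03  1.25821992e-03  5.11449494e-04]
 [-1.54396513e-03 -2.89018451e-01  9.57322282e-01 -1.43404737e-01]
 [ 0.00000000e+00  0.00000000e+00  0.00000000e+00  1.00000000e+00]] 277.0541959309845
```

View pics/top0.png

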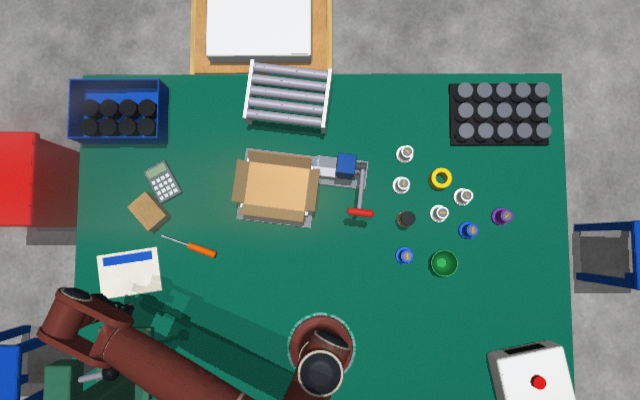

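View pics/scene0.png

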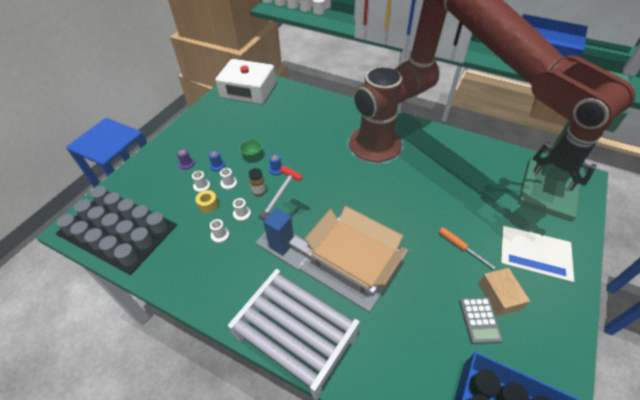

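Top view (image up = +x, left = +y): there are four white candidates, at (405,153), (401,185), (463,197) and (440,213). The look-alikes are blue at (468,230) and (404,256) and purple at (502,216), with the tape at (441,178) and the jar at (406,219). The carton is at (276,188), the mast at (346,165) and the red grip at (360,213). I'll take the four white ones and check them in a close crop.

```bash
cat > h.py <<'E'
from station import ctrl, optics, job
import cv2,numpy as np
from scipy.spatial.transform import Rotation as Ro
def cam(n):
    if n=="wrist":
        o=ctrl.get_obs(); d=optics.get_image(n); T=np.eye(4); T[:3,:3]=Ro.from_rotvec(o["tool_rot"]).as_matrix(); T[:3,3]=o["tool_pos"]
        M=T@np.array(d["mount"]); R=M[:3,:3].T; t=-R@M[:3,3]
    else:
        d=optics.get_image(n); R=cv2.Rodrigues(np.array(d["rvec"]))[0]; t=np.array(d["tvec"])
    K=np.array([[d["fx"],0,d["cx"]],[0,d["fy"],d["cy"]],[0,0,1]])
    return d["image"],K,R,t
def ray(c,u,v):
    _,K,R,t=c; return -R.T@t, R.T@np.linalg.inv(K)@[u,v,1]
def onz(c,u,v,z):
    o,r=ray(c,u,v); return o+r*(z-o[2])/r[2]
def proj(c,P):
    _,K,R,t=c; p=K@(R@np.array(P)+t); return p[:2]/p[2]
def tri(c1,p1,c2,p2):
    P=[c[1]@np.c_[c[2],c[3]] for c in (c1,c2)]
    X=cv2.triangulatePoints(P[0],P[1],np.array(p1,float),np.array(p2,float)).ravel(); return X[:3]/X[3]
def blobs(m,a0,a1):
    n,l,s,c=cv2.connectedComponentsWithStats(m.astype(np.uint8)); return [(tuple(np.round(c[i],1)),s[i].tolist()) for i in range(1,n) if a0<s[i][4]<a1]
def hsv(im): return cv2.split(cv2.cvtColor(im,cv2.COLOR_BGR2HSV))
E
python3 - <<'E'
from h import *
c=cam("top"); s=cam("scene")
for nm,k in (("top",c),("scene",s)):
    H,S,V=hsv(k[0]); 
    for col,m in (("white",(S<60)&(V>140)),("red",((H<6)|(H>174))&(S>170)&(V>90)),("blue",(H>100)&(H<125)&(S>120)&(V>40)),("carton",(H>8)&(H<22)&(S>60)&(V>120))):
        print(nm,col,[(p,st[4],st[:4]) for p,st in blobs(m,60,6000)])
a=cv2.resize(c[0][140:235,225:385],None,fx=4.5,fy=4.5,interpolation=cv2.INTER_CUBIC)
b=cv2.resize(c[0][140:235,385:520],None,fx=4.5,fy=4.5,interpolation=cv2.INTER_CUBIC)
cv2.imwrite("pics/a.png",a); cv2.imwrite("pics/b.png",b)
E
```

```text
top white [((np.float64(258.5), np.float64(27.7)), 5936, [206, 0, 106, 57]), ((np.float64(484.1), np.float64(89.6)), 91, [478, 83, 14, 14]), ((np.float64(465.2), np.float64(89.7)), 140, [459, 84, 14, 13]), ((np.float64(465.6), np.float64(109.9)), 149, [459, 104, 14, 13]), ((np.float64(484.9), np.float64(110.0)), 121, [479, 104, 13, 13]), ((np.float64(466.0), np.float64(130.2)), 149, [459, 124, 15, 14]), ((np.float64(485.4), np.float64(130.2)), 150, [479, 124, 14, 13]), ((np.float64(404.7), np.float64(153.1)), 201, [396, 145, 18, 18]), ((np.float64(309.8), np.float64(161.9)), 613, [244, 148, 93, 30]), ((np.float64(361.7), np.float64(183.4)), 200, [357, 160, 11, 48]), ((np.float64(155.7), np.float64(170.3)), 179, [146, 162, 21, 17]), ((np.float64(164.8), np.float64(186.3)), 434, [151, 172, 29, 29]), ((np.float64(401.0), np.float64(184.5)), 209, [392, 176, 18, 18]), ((np.float64(337.0), np.float64(182.7)), 137, [319, 179, 38, 9]), ((np.float64(463.0), np.float64(195.8)), 204, [454, 188, 19, 18]), ((np.float64(239.3), np.float64(211.8)), 66, [236, 203, 7, 17]), ((np.float64(439.0), np.fl
[... 3670 characters left out ...]
9, 27, 40]), ((np.float64(537.4), np.float64(264.9)), 317, [510, 256, 56, 19]), ((np.float64(624.2), np.float64(277.2)), 363, [608, 260, 32, 33]), ((np.float64(623.6), np.float64(319.3)), 461, [605, 302, 35, 32]), ((np.float64(505.1), np.float64(379.5)), 1984, [455, 352, 125, 48])]
scene carton [((np.float64(212.8), np.float64(54.2)), 1257, [170, 14, 91, 76]), ((np.float64(495.2), np.float64(96.9)), 2452, [453, 71, 109, 59]), ((np.float64(619.2), np.float64(145.8)), 368, [597, 137, 43, 19]), ((np.float64(356.6), np.float64(246.7)), 4920, [306, 207, 100, 80]), ((np.float64(453.1), np.float64(238.1)), 231, [439, 227, 29, 23]), ((np.float64(506.5), np.float64(288.5)), 1031, [485, 269, 44, 40])]
```

View pics/a.png

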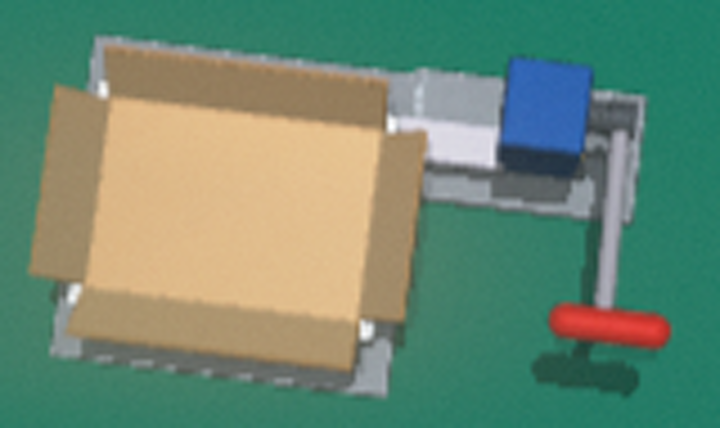

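View pics/b.png

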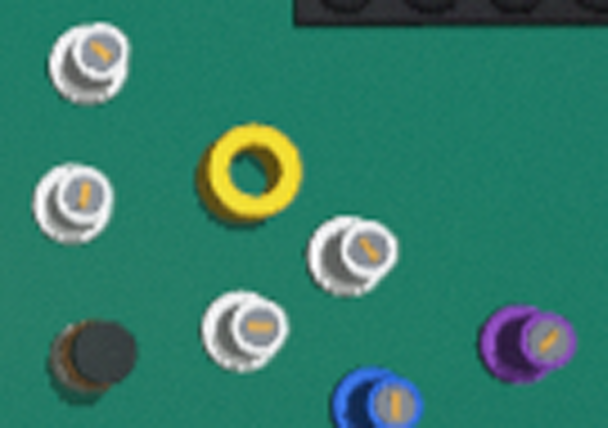

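Crop b shows the four white housings; their top-disc centres are at crop (102,53), (85,197), (370,250) and (260,327). In crop a the carton floor corners are at about (108,97), (382,128), (85,290) and (358,320).

```bash
python3 - <<'E'
from h import *
c=cam("top")
f=lambda x,y,x0:(x0+x/4.5-.4,140+y/4.5-.4)
print("housings")
for t,b in (((102,53),(87,66)),((85,197),(73,205)),((370,250),(347,257)),((260,327),(240,332))):
    print(onz(c,*f(*t,385),.065)[:2].round(4),onz(c,*f(*b,385),.010)[:2].round(4))
P=np.array([onz(c,*f(*p,225),.052) for p in ((108,97),(382,128),(85,290),(358,320))]); print(P.round(4),"ctr",P.mean(0).round(4))
v1=P[0]-P[1]; v2=P[2]-P[3]; v3=P[0]-P[2]; v4=P[1]-P[3]
for v in(v1,v2):print("y",np.linalg.norm(v),np.arctan2(-v[0],v[1]))
for v in(v3,v4):print("x",np.linalg.norm(v),np.arctan2(v[1],v[0]))
m=onz(c,*f(548,102,225),.156); print("mast",m)
C=P.mean(0); yaw=np.mean([np.arctan2(-v[0],v[1]) for v in (v1,v2)]); R=np.array([[np.cos(yaw),-np.sin(yaw)],[np.sin(yaw),np.cos(yaw)]])
print("yaw",yaw,"mast in lift",R.T@(m[:2]-C[:2]))
for z in(.12,.15,.18):
  g=onz(c,*f(609,325,225),z); print("grip",g,R.T@(g[:2]-C[:2]))
E
```

```text
housings
[ 0.6583 -0.2889] [ 0.6583 -0.2869]
[ 0.5504 -0.2746] [ 0.5505 -0.2746]
[ 0.5106 -0.4843] [ 0.5101 -0.4832]
[ 0.4537 -0.402 ] [ 0.4528 -0.4004]
[[0.6286 0.246  0.052 ]
 [0.6046 0.0396 0.052 ]
 [0.4829 0.2616 0.052 ]
 [0.4602 0.0573 0.052 ]] ctr [0.544  0.1511 0.052 ]
y 0.20779522521429422 -0.11573582892028715
y 0.20549090817186544 -0.11076998189463125
x 0.14649754412435523 -0.10656543534303424
x 0.1454741422884991 -0.12235856215877274
mast [ 0.60734828 -0.08028319  0.156     ]
yaw -0.11325290540745919 mast in lift [ 0.08904299 -0.22274992]
grip [ 0.45253137 -0.12460147  0.12      ] [-0.05977367 -0.2842803 ]
grip [ 0.45090653 -0.12235277  0.15      ] [-0.06164223 -0.28222963]
grip [ 0.44928168 -0.12010407  0.18      ] [-0.0635108  -0.28017896]
```

```bash
cat >> h.py <<'E'
C=np.array([.544,.1511]); YAW=-.113
RL=np.array([[np.cos(YAW),-np.sin(YAW)],[np.sin(YAW),np.cos(YAW)]])
def tl(P): P=np.array(P,float); return np.r_[RL.T@(P[:2]-C),P[2:]]
def tw(L): L=np.array(L,float); return np.r_[RL@L[:2]+C,L[2:]]
def st():
    o=ctrl.get_obs(); R=Ro.from_rotvec(o["tool_rot"]).as_matrix(); L=tl(o["tool_pos"])
    y=R[:,1]; x=R[:,0]
    print("t",round(o["t"],1),"lift",L.round(4),"tilt",R[:,2].round(3),"yawerr",round(float(np.arctan2(y[1],y[0])-np.pi/2-YAW),4),"F",(RL.T@np.array(o["contact_force"][:2])).round(1),round(o["contact_force"][2],1),"open",round(o["opening"],4),"grip",round(o["grip_force"],1))
E
cat > s.py <<'E'
from h import *; st()
E
python3 -m jog '[[[0,0,0],[0,0,-0.14]],[[0,0,0],[0,0,-0.189]],[[0,0,0],[0,0,-0.189]]]' 0 | tail -3
python3 - <<'E'
from h import *
st(); c=cam("top"); s=cam("scene")
f=lambda x,y,x0:(x0+x/4.5-.4,140+y/4.5-.4)
H,S,V=hsv(s[0]); print(blobs(((H<8)|(H>172))&(S>130)&(V>60),30,900))
for n,p,z in (("right",(415,228),.096),("left",(42,180),.096),("near",(211,346),.096),("far",(246,63),.096)): print(n,tl(onz(c,*f(*p,225),z)).round(4))
E
```

```text
contact_force: [-0.3, 0.1, 0.6]
opening: 0.0442
grip_force: 0.0
t 0.6 lift [-0.4062  0.4023  0.2312] tilt [-0. -0. -1.] yawerr -0.0 F [-0.3  0. ] 0.6 open 0.0442 grip 0.0
[((np.float64(365.2), np.float64(11.5)), [364, 0, 4, 24, 44]), ((np.float64(290.9), np.float64(172.6)), [281, 167, 21, 13, 128])]
right [-0.0038 -0.1383  0.096 ]
left [0.001  0.1363 0.096 ]
near [-0.1056 -0.001   0.096 ]
far [ 0.1031 -0.0016  0.096 ]
```

```bash
python3 -m jog '[[[-0.2,-0.11,0.03],[0,0,0]],[[-0.2,-0.11,0.03],[0,0,0]],[[-0.2,-0.11,0.03],[0,0,0]],[[-0.2,-0.11,0.03],[0,0,0]],[[-0.2,-0.11,0.03],[0,0,0]]]' 0 >/dev/null
python3 -m jog '[[[-0.206,-0.112,0.03],[0,0,0]],[[-0.206,-0.112,0.03],[0,0,0]],[[-0.206,-0.112,0.03],[0,0,0]],[[-0.206,-0.112,0.03],[0,0,0]],[[-0.206,-0.112,0.03],[0,0,0]]]' >/dev/null
python3 s.py
python3 -m jog '[[[0,0,0.05],[0,0,0]],[[0,0,0.10],[0,0,0]],[[0,0,0.10],[0,0,0]]]' | tail -4; python3 s.py
python3 - <<'E'
from h import *
c=cam("top"); s=cam("scene"); p=tri(c,(360.2,211.9),s,(290.9,172.6)); print("grip",p,tl(p)); cv2.imwrite("pics/s1.png",cv2.resize(s[0][180:320,240:440],None,fx=3,fy=3))
E
```

```text
t 1.7 lift [0.0022 0.1785 0.1709] tilt [ 0. -0. -1.] yawerr -0.0026 F [-0.1  0.5] 0.7 open 0.0 grip 0.0
tool_rot: [-0.179, -3.122, 0.012]
contact_force: [-0.4, -0.3, -1.1]
opening: -0.0003
grip_force: 0.0
t 2.0 lift [-0.0054  0.1768  0.0621] tilt [-0.015 -0.007 -1.   ] yawerr -0.0014 F [-0.3 -0.3] -1.1 open -0.0003 grip 0.0
grip [ 0.448953   -0.12094388  0.18860785] [-0.06376524 -0.28102633  0.18860785]
```

View pics/s1.png

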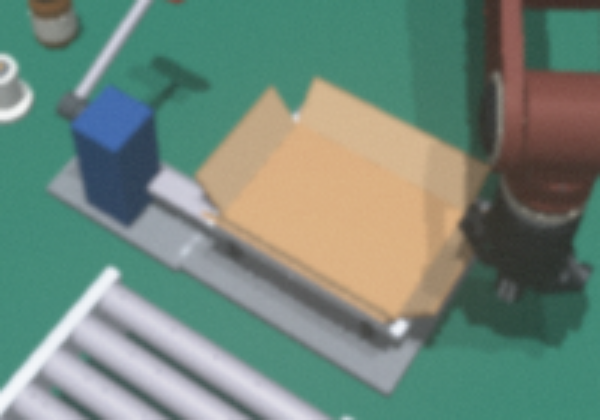

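The scene crop shows the shut gripper just outside the left flap at about (500,290), with all flaps half raised. The grip is at lift (-0.064, -0.281, 0.189). Next I push the left flap in.

```bash
python3 -m jog '[[[0,-0.012,0],[0,0,0]],[[0,-0.024,0],[0,0,0]],[[0,-0.036,0],[0,0,0]],[[0,-0.046,0],[0,0,0]],[[0,-0.052,0],[0,0,0]]]' >/dev/null; python3 s.py
python3 -m jog '[[[0,-0.002,0],[0,0,0]],[[0,-0.004,0],[0,0,0]],[[0,-0.004,0],[0,0,0]]]' >/dev/null; python3 s.py
python3 -m jog '[[[0,-0.002,0],[0,0,0]],[[0,-0.002,0],[0,0,0]]]' >/dev/null; python3 s.py
```

```text
t 2.6 lift [0.0016 0.129  0.0746] tilt [ 0.006  0.004 -1.   ] yawerr -0.0006 F [0.7 4.4] 2.8 open -0.0002 grip 2.2
t 2.9 lift [-0.      0.1243  0.0714] tilt [ 0. -0. -1.] yawerr 0.0001 F [0.5 2.8] 1.2 open -0.0 grip 1.3
t 3.1 lift [-0.0003  0.1223  0.071 ] tilt [-0.001 -0.    -1.   ] yawerr 0.0003 F [0.7 2.5] 2.2 open 0.0 grip 1.3
```

```bash
python3 -m jog '[[[0,-0.002,0],[0,0,0]],[[0,-0.002,0],[0,0,0]]]' >/dev/null; python3 s.py
python3 -m jog '[[[0,-0.002,0],[0,0,0]],[[0,-0.002,0],[0,0,0]]]' >/dev/null; python3 s.py
python3 -m jog '[[[0,-0.002,0],[0,0,0]],[[0,-0.002,0],[0,0,0]]]' >/dev/null; python3 s.py
```

```text
t 3.3 lift [-0.0004  0.1203  0.0711] tilt [-0.001 -0.    -1.   ] yawerr 0.0002 F [1.8 2.4] 0.7 open -0.0001 grip 1.3
t 3.5 lift [-0.0003  0.1182  0.0711] tilt [-0.001 -0.    -1.   ] yawerr 0.0001 F [0.3 2.1] 0.4 open 0.0001 grip 1.3
t 3.7 lift [-0.0003  0.1162  0.0711] tilt [-0.001 -0.    -1.   ] yawerr 0.0001 F [0.  1.9] 1.5 open -0.0001 grip 1.2
```

```bash
for i in 1 2 3 4; do python3 -m jog '[[[0,-0.0015,0],[0,0,0]],[[0,-0.0015,0],[0,0,0]]]' >/dev/null; python3 s.py; done
python3 - <<'E'
from h import *
c=cam("wrist"); cv2.imwrite("pics/w1.png",c[0])
E
```

```text
t 3.9 lift [-0.0003  0.1148  0.0712] tilt [-0. -0. -1.] yawerr 0.0 F [0.8 2.7] 1.7 open 0.0001 grip 1.4
t 4.1 lift [-0.0004  0.1145  0.0712] tilt [ 0.     0.003 -1.   ] yawerr -0.0 F [-0.3  5.9] 0.4 open -0.0001 grip 3.4
t 4.3 lift [-0.0003  0.1144  0.0713] tilt [ 0.001  0.006 -1.   ] yawerr -0.0002 F [-0.3 10.9] -1.8 open 0.0001 grip 5.8
t 4.5 lift [-0.0003  0.1143  0.0714] tilt [ 0.002  0.008 -1.   ] yawerr -0.0001 F [ 0.6 16.5] -2.2 open -0.0004 grip 8.1
```

View pics/w1.png

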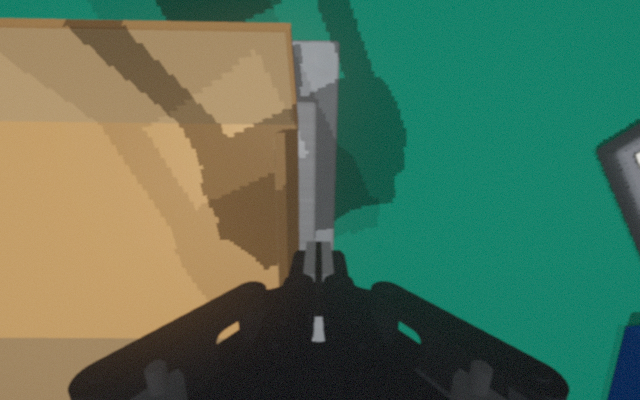

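The wrist view shows the left flap upright along (290,200) against the fingers. The force rose steeply at y = 0.1145, so it is on its stop. Far flap next.

```bash
python3 -m jog '[[[0,0.04,0],[0,0,0]],[[0,0.04,-0.05],[0,0,0]],[[0,0.04,-0.09],[0,0,0]],[[0,0.04,-0.09],[0,0,0]]]' >/dev/null; python3 s.py
python3 -m jog '[[[-0.05,-0.05,0],[0,0,0]],[[-0.1,-0.1,0],[0,0,0]],[[-0.15,-0.15,0],[0,0,0]],[[-0.15,-0.15,0],[0,0,0]],[[-0.15,-0.15,0],[0,0,0]]]' >/dev/null; python3 s.py
python3 -m jog '[[[0,0,0.04],[0,0,0]],[[0,0,0.09],[0,0,0]],[[0,0,0.09],[0,0,0]],[[0,0,0.09],[0,0,0]]]' >/dev/null; python3 s.py
```

```text
t 5.0 lift [0.0034 0.1518 0.1684] tilt [ 0.011  0.002 -1.   ] yawerr 0.0007 F [0.3 0.4] 0.7 open -0.0 grip 0.0
t 5.5 lift [ 0.1522 -0.0047  0.16  ] tilt [-0.001 -0.003 -1.   ] yawerr -0.0047 F [0.1 0.6] -0.4 open 0.0001 grip 0.0
t 5.8 lift [0.1482 0.0003 0.0696] tilt [-0.004 -0.001 -1.   ] yawerr 0.0006 F [-0.  -0.9] 1.7 open -0.0001 grip 0.0
```

Time seems shorter than the rows asked (4 rows → 0.3 s?), so I check positions as I go. Pushing the far flap in now (toward −x = tool +x).

```bash
python3 -m jog '[[[0.012,0,0],[0,0,0]],[[0.024,0,0],[0,0,0]],[[0.036,0,0],[0,0,0]],[[0.046,0,0],[0,0,0]],[[0.053,0,0],[0,0,0]]]' >/dev/null; python3 s.py
python3 -m jog '[[[0.004,0,0],[0,0,0]],[[0.008,0,0],[0,0,0]],[[0.008,0,0],[0,0,0]]]' >/dev/null; python3 s.py
for i in 1 2 3 4; do python3 -m jog '[[[0.0015,0,0],[0,0,0]],[[0.0015,0,0],[0,0,0]]]' >/dev/null; python3 s.py; done
```

```text
t 6.3 lift [0.0996 0.0012 0.0757] tilt [ 0.009  0.    -1.   ] yawerr 0.0005 F [4.5 0. ] 3.4 open 0.0002 grip 2.2
t 6.7 lift [0.0884 0.0005 0.0713] tilt [-0.001  0.    -1.   ] yawerr 0.0003 F [3.1 1.4] 0.4 open 0.0001 grip 1.3
t 6.8 lift [0.087  0.0004 0.0708] tilt [-0.001 -0.    -1.   ] yawerr 0.0001 F [ 2.4 -0.2] 1.6 open -0.0 grip 1.2
t 7.0 lift [0.0855 0.0005 0.0708] tilt [-0.001 -0.    -1.   ] yawerr 0.0002 F [2.3 0.2] 1.7 open 0.0 grip 1.4
t 7.2 lift [0.0847 0.0004 0.0709] tilt [ 0.001 -0.    -1.   ] yawerr 0.0002 F [4.8 0.8] -1.5 open -0.0003 grip 2.6
t 7.5 lift [0.0845 0.0004 0.071 ] tilt [ 0.005 -0.    -1.   ] yawerr 0.0001 F [9.5 1.1] -3.8 open -0.0004 grip 4.6
```

```bash
python3 -m jog '[[[-0.04,0,0],[0,0,0]],[[-0.04,0,-0.05],[0,0,0]],[[-0.04,0,-0.09],[0,0,0]],[[-0.04,0,-0.09],[0,0,0]]]' >/dev/null; python3 s.py
python3 -m jog '[[[0.05,-0.05,0],[0,0,0]],[[0.1,-0.1,0],[0,0,0]],[[0.14,-0.16,0],[0,0,0]],[[0.14,-0.163,0],[0,0,0]],[[0.14,-0.163,0],[0,0,0]]]' >/dev/null; python3 s.py
python3 -m jog '[[[0,0,0],[0,0,0]],[[0,0,0.045],[0,0,0]],[[0,0,0.09],[0,0,0]],[[0,0,0.09],[0,0,0]]]' >/dev/null; python3 s.py
```

```text
t 7.8 lift [0.1259 0.0012 0.1677] tilt [ 0.008  0.001 -1.   ] yawerr 0.0003 F [ 0.2 -0.4] 1.1 open 0.0002 grip 0.0
t 8.3 lift [-0.0211 -0.1646  0.1592] tilt [-0.005  0.    -1.   ] yawerr -0.0021 F [ 0.5 -0. ] -0.2 open -0.0001 grip 0.0
t 8.8 lift [-0.0225 -0.1613  0.0643] tilt [-0.014  0.003 -1.   ] yawerr 0.0011 F [-1.9  1.1] -0.5 open 0.0001 grip 0.0
```

```bash
python3 -m jog '[[[0,0.012,0],[0,0,0]],[[0,0.024,0],[0,0,0]],[[0,0.034,0],[0,0,0]],[[0,0.040,0],[0,0,0]],[[0,0.042,0],[0,0,0]]]' >/dev/null; python3 s.py
for i in 1 2 3 4 5 6; do python3 -m jog '[[[0,0.0015,0],[0,0,0]],[[0,0.0015,0],[0,0,0]]]' >/dev/null; python3 s.py; done
```

```text
t 9.2 lift [-0.0149 -0.12    0.0738] tilt [ 0.005 -0.002 -1.   ] yawerr 0.0017 F [ 0.4 -7.6] 4.6 open 0.0001 grip 4.0
t 9.4 lift [-0.015  -0.12    0.0737] tilt [ 0.004 -0.004 -1.   ] yawerr 0.0007 F [ 0.8 -8.2] 6.4 open -0.0002 grip 4.0
t 9.7 lift [-0.015  -0.1199  0.0738] tilt [ 0.004 -0.006 -1.   ] yawerr 0.0006 F [  0.7 -11.2] 6.8 open -0.0 grip 6.4
t 9.8 lift [-0.015  -0.1198  0.0738] tilt [ 0.003 -0.009 -1.   ] yawerr 0.0006 F [ -0.4 -17.9] 7.2 open 0.0 grip 9.0
t 10.1 lift [-0.015  -0.1197  0.0738] tilt [ 0.002 -0.012 -1.   ] yawerr 0.0007 F [ -1.6 -23.4] 7.1 open 0.0 grip 11.6
t 10.2 lift [-0.015  -0.1195  0.0739] tilt [ 0.002 -0.015 -1.   ] yawerr 0.0009 F [ -0.6 -28.1] 8.9 open -0.0 grip 14.2
t 10.4 lift [-0.015  -0.1194  0.0739] tilt [ 0.001 -0.018 -1.   ] yawerr 0.0011 F [ -2.3 -32.5] 9.6 open -0.0006 grip 16.9
```

```bash
python3 -m jog '[[[0,-0.04,0],[0,0,0]],[[0,-0.04,-0.05],[0,0,0]],[[0,-0.04,-0.10],[0,0,0]],[[0,-0.04,-0.10],[0,0,0]]]' >/dev/null; python3 s.py
python3 -m jog '[[[0.05,0.03,0],[0,0,0]],[[0.1,0.07,0],[0,0,0]],[[0.13,0.12,0],[0,0,0]],[[0.13,0.155,0],[0,0,0]],[[0.13,0.155,0],[0,0,0]]]' >/dev/null; python3 s.py
python3 - <<'E'
from h import *
c=cam("wrist"); cv2.imwrite("pics/w2.png",c[0])
E
```

```text
t 10.8 lift [-0.0121 -0.1512  0.1805] tilt [ 0.016 -0.001 -1.   ] yawerr -0.0003 F [ 0.7 -0.1] 1.1 open -0.0002 grip 0.0
t 11.3 lift [-0.1493  0.0073  0.1714] tilt [ 0.     0.003 -1.   ] yawerr 0.0058 F [0.6 1.1] -0.5 open -0.0001 grip 0.0
```

View pics/w2.png

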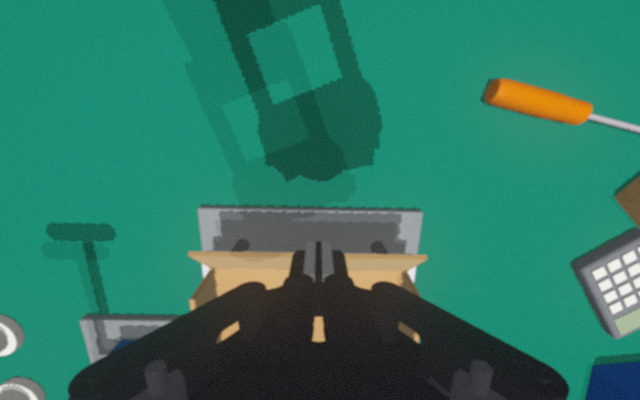

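The wrist view looks toward the robot: the near flap edge is at (310,256), the fingers are just outside it at (318,260), and the deck edge is at (310,210). The way down is clear.

```bash
python3 -m jog '[[[0,-0.007,0.05],[0,0,0]],[[0,-0.007,0.1],[0,0,0]],[[0,-0.007,0.1],[0,0,0]],[[0,-0.007,0.1],[0,0,0]]]' >/dev/null; python3 s.py
python3 -m jog '[[[-0.012,0,0],[0,0,0]],[[-0.024,0,0],[0,0,0]],[[-0.036,0,0],[0,0,0]],[[-0.046,0,0],[0,0,0]],[[-0.056,0,0],[0,0,0]]]' >/dev/null; python3 s.py
for i in 1 2 3 4; do python3 -m jog '[[[-0.0025,0,0],[0,0,0]],[[-0.0025,0,0],[0,0,0]]]' >/dev/null; python3 s.py; done
```

```text
t 11.8 lift [-0.1473 -0.0042  0.0711] tilt [-0.002 -0.    -1.   ] yawerr -0.0009 F [0.4 0.3] 0.5 open 0.0003 grip 0.0
t 12.3 lift [-0.0892 -0.0032  0.0737] tilt [ 0.002  0.001 -1.   ] yawerr -0.0002 F [-2.9  0.8] 3.0 open -0.0 grip 1.9
t 12.5 lift [-0.0872 -0.0035  0.0723] tilt [ 0.003  0.    -1.   ] yawerr -0.0001 F [-0.4  0.1] 0.3 open -0.0003 grip 0.0
t 12.7 lift [-0.0863 -0.0036  0.0713] tilt [-0.001 -0.    -1.   ] yawerr 0.0002 F [-2.4  0.3] 1.7 open 0.0001 grip 1.1
t 12.9 lift [-0.0857 -0.0036  0.071 ] tilt [-0.006  0.    -1.   ] yawerr 0.0003 F [-10.1  -0.6] 7.0 open -0.0003 grip 5.0
t 13.1 lift [-0.0856 -0.0036  0.0707] tilt [-0.012  0.    -1.   ] yawerr 0.0005 F [-19.   -0.5] 14.1 open 0.0 grip 9.3
```

```bash
sed -i 's/^C=np.array(\[.544,.1511\])/C=np.array([.5437,.1486])/' h.py
python3 -m jog '[[[0.045,0,0],[0,0,0]],[[0.045,0,-0.05],[0,0,0]],[[0.045,0,-0.10],[0,0,0]],[[0.045,0,-0.15],[0,0,0]],[[0.045,0,-0.2],[0,0,0]]]' >/dev/null; python3 s.py
python3 - <<'E'
from h import *
c=cam("top"); cv2.imwrite("pics/t2.png",cv2.resize(c[0][130:280,220:520],None,fx=2.6,fy=2.6,interpolation=cv2.INTER_CUBIC))
H,S,V=hsv(c[0]); 
for p,s in blobs((S<60)&(V>140),150,300): 
    if s[2]<24 and s[3]<24 and p[0]<480: q=onz(c,*p,.02); print(p,q.round(4),tl(q).round(4))
E
```

```text
t 13.6 lift [-0.1263 -0.0011  0.273 ] tilt [ 0.002 -0.    -1.   ] yawerr 0.0004 F [1.5 0.1] 0.3 open 0.0001 grip 0.0
(np.float64(465.5), np.float64(109.9)) [ 0.8116 -0.5008  0.02  ] [ 0.3394 -0.615   0.02  ]
(np.float64(466.0), np.float64(130.2)) [ 0.7401 -0.5007  0.02  ] [ 0.2684 -0.623   0.02  ]
(np.float64(404.7), np.float64(153.2)) [ 0.6602 -0.2879  0.02  ] [ 0.165  -0.4206  0.02  ]
(np.float64(400.9), np.float64(184.5)) [ 0.5516 -0.2733  0.02  ] [ 0.0555 -0.4183  0.02  ]
(np.float64(463.0), np.float64(195.7)) [ 0.5127 -0.4848  0.02  ] [ 0.0406 -0.6328  0.02  ]
(np.float64(439.0), np.float64(212.8)) [ 0.4543 -0.4017  0.02  ] [-0.0268 -0.5569  0.02  ]
```

View pics/t2.png

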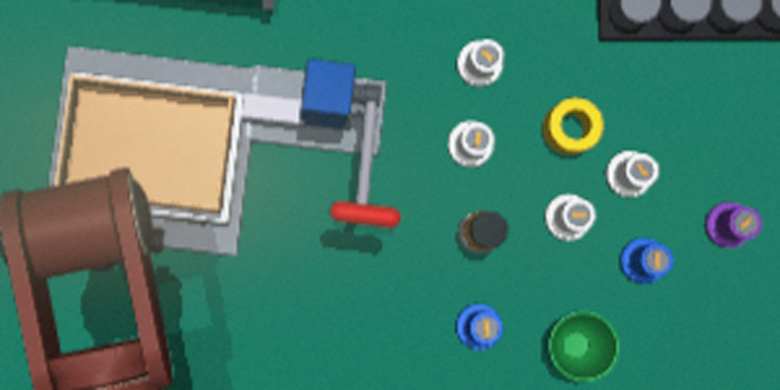

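The top crop shows all four flaps upright and the four white housings unmoved. Going to the one at crop (472,143), world (0.551,-0.2745).

```bash
python3 -m jog '[[[-0.02,-0.046,0],[0,0,0]],[[-0.04,-0.092,0],[0,0,0]],[[-0.06,-0.138,0],[0,0,0]],[[-0.08,-0.184,0],[0,0,0]],[[-0.1,-0.23,0],[0,0,0]]]' 1 60 >/dev/null; python3 s.py
python3 -m jog '[[[-0.02,-0.046,0],[0,0,0]],[[-0.04,-0.092,0],[0,0,0]],[[-0.06,-0.138,0],[0,0,0]],[[-0.08,-0.184,0],[0,0,0]],[[-0.08,-0.188,0],[0,0,0]]]' >/dev/null; python3 s.py
python3 -m jog '[[[0,0,0.05],[0,0,0]],[[0,0,0.1],[0,0,0]],[[0,0,0.13],[0,0,0]],[[0,0,0.13],[0,0,0]]]' >/dev/null; python3 s.py
python3 - <<'E'
from h import *
c=cam("wrist"); cv2.imwrite("pics/w3.png",c[0]); q=tw([.0545,-.419]); print(proj(c,[*q,.065]),proj(c,[*q,.006]))
E
```

```text
t 14.2 lift [-0.0255 -0.2325  0.2712] tilt [ 0.002 -0.001 -1.   ] yawerr 0.0001 F [1.1 1.1] 0.1 open 0.0721 grip 0.0
t 14.7 lift [ 0.0547 -0.4233  0.2696] tilt [-0.001 -0.002 -1.   ] yawerr -0.0045 F [-1.   0.7] -0.3 open 0.0853 grip 0.0
t 15.1 lift [ 0.05   -0.4161  0.1345] tilt [-0.009  0.006 -1.   ] yawerr 0.0005 F [0.4 0.7] -0.5 open 0.085 grip 0.0
[313.34499718 221.0151141 ] [313.93492142 201.54232142]
```

View pics/w3.png

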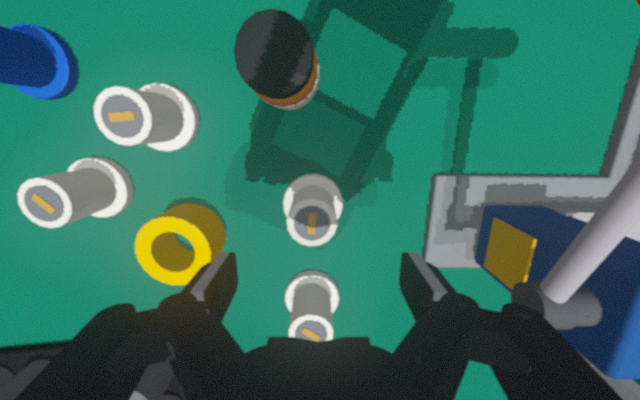

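The housing's top disc is at (312,222), against a prediction of (313,221). The jar (275,60) and tape (173,248) are clear of the fingers, so I go down and grip.

```bash
python3 -m jog '[[[0,0,0.04],[0,0,0]],[[0,0,0.08],[0,0,0]],[[0,0,0.1],[0,0,0]],[[0,0,0.115],[0,0,0]],[[0,0,0.115],[0,0,0]]]' >/dev/null; python3 s.py
python3 -m jog '[[[0,0,0],[0,0,0]],[[0,0,0],[0,0,0]],[[0,0,0],[0,0,0]],[[0,0,0],[0,0,0]]]' 0 40 >/dev/null; python3 s.py
```

```text
t 15.6 lift [ 0.0539 -0.4182  0.0264] tilt [-0. -0. -1.] yawerr 0.0005 F [-1.5  0. ] -0.4 open 0.0854 grip 0.0
t 16.0 lift [ 0.0552 -0.419   0.0285] tilt [ 0.003 -0.002 -1.   ] yawerr 0.0002 F [-0.1 -0.8] 4.9 open 0.0413 grip 40.8
```

```bash
python3 -m jog '[[[0,0,-0.03],[0,0,0]],[[0,0,-0.08],[0,0,0]],[[0,0,-0.13],[0,0,0]],[[0,0,-0.18],[0,0,0]],[[0,0,-0.23],[0,0,0]]]' >/dev/null; python3 s.py
python3 -m jog '[[[0.01,0.04,-0.02],[0,0,0]],[[0.019,0.09,-0.02],[0,0,0]],[[0.019,0.14,-0.02],[0,0,0]],[[0.019,0.19,-0.02],[0,0,0]],[[0.019,0.24,-0.02],[0,0,0]]]' >/dev/null; python3 s.py
python3 -m jog '[[[0,0.045,0],[0,0,0]],[[0,0.09,0],[0,0,0]],[[0,0.12,0],[0,0,0]],[[0,0.129,0],[0,0,0]],[[0,0.129,0],[0,0,0]]]' >/dev/null; python3 s.py
python3 -m jog '[[[0,0,0.04],[0,0,0]],[[0,0,0.08],[0,0,0]],[[0,0,0.11],[0,0,0]],[[0,0,0.12],[0,0,0]],[[0,0,0.12],[0,0,0]]]' >/dev/null; python3 s.py
```

```text
t 16.5 lift [ 0.0531 -0.4179  0.2581] tilt [-0.  0. -1.] yawerr 0.0002 F [0.2 0.3] -1.3 open 0.0414 grip 40.8
t 17.0 lift [ 0.0339 -0.1772  0.2763] tilt [ 0.  0. -1.] yawerr -0.0003 F [0.9 0.3] -1.8 open 0.0412 grip 41.1
t 17.5 lift [ 0.0342 -0.0492  0.2759] tilt [-0.001 -0.    -1.   ] yawerr 0.0023 F [ 0.7 -0.4] -2.1 open 0.0405 grip 41.2
t 18.0 lift [ 0.0336 -0.0515  0.1545] tilt [-0.004 -0.    -1.   ] yawerr -0.0015 F [1.3 0.3] -1.2 open 0.0411 grip 41.2
```

```bash
python3 -m jog '[[[-0.001,0,0.03],[0,0,0]],[[-0.001,0,0.055],[0,0,0]],[[-0.001,0,0.067],[0,0,0]],[[-0.001,0,0.067],[0,0,0]]]' >/dev/null; python3 s.py
for i in 1 2 3; do python3 -m jog '[[[0,0,0.002],[0,0,0]],[[0,0,0.002],[0,0,0]]]' >/dev/null; python3 s.py; done
```

```text
t 18.4 lift [ 0.0358 -0.0505  0.0896] tilt [-0. -0. -1.] yawerr -0.0004 F [0.  0.4] -1.5 open 0.0417 grip 45.8
t 18.6 lift [ 0.0362 -0.0501  0.0886] tilt [ 0.001 -0.    -1.   ] yawerr 0.0001 F [-1.5 -0.1] 0.1 open 0.0412 grip 45.8
t 18.8 lift [ 0.0363 -0.0499  0.0865] tilt [ 0.002 -0.    -1.   ] yawerr 0.0004 F [-1.9 -0.3] 4.4 open 0.0408 grip 46.0
t 19.0 lift [ 0.0367 -0.0499  0.0861] tilt [ 0.002 -0.    -1.   ] yawerr 0.0005 F [-4.8 -2.1] 10.7 open 0.0407 grip 47.1
```

```bash
python3 -m jog '[[[0,0,-0.001],[0,0,0]],[[0,0,-0.001],[0,0,0]],[[0,0,-0.001],[0,0,0]]]' 0.64 >/dev/null; python3 s.py
python3 -m jog '[[[0,0,-0.03],[0,0,0]],[[0,0,-0.08],[0,0,0]],[[0,0,-0.13],[0,0,0]],[[0,0,-0.18],[0,0,0]],[[0,0,-0.18],[0,0,0]]]' >/dev/null; python3 s.py
python3 - <<'E'
from h import *
c=cam("top"); H,S,V=hsv(c[0]); 
for p,s in blobs((S<60)&(V>140),150,330): 
    if s[2]<26 and s[3]<26 and p[0]<480: q=onz(c,*p,.02); print(p,s[4],q.round(4),tl(q).round(4))
w=cam("wrist"); s=cam("scene")
cv2.imwrite("pics/m1.png",np.hstack([cv2.resize(s[0][170:320,240:440],(400,300)),cv2.resize(w[0],(400,250))[:250].repeat(1,0) if 0 else cv2.resize(w[0],(400,300))]))
E
```

```text
t 19.3 lift [ 0.0356 -0.05    0.084 ] tilt [ 0.  0. -1.] yawerr 0.0002 F [0.8 1.1] 0.3 open 0.0547 grip 0.0
t 19.8 lift [ 0.0396 -0.0494  0.2743] tilt [ 0.016  0.001 -1.   ] yawerr 0.0004 F [0.4 0.2] 1.0 open 0.0549 grip 0.0
(np.float64(464.9), np.float64(89.5)) 152 [ 0.884  -0.5005  0.02  ] [ 0.4113 -0.6066  0.02  ]
(np.float64(465.5), np.float64(109.9)) 154 [ 0.8116 -0.5008  0.02  ] [ 0.3394 -0.615   0.02  ]
(np.float64(465.9), np.float64(130.2)) 156 [ 0.7401 -0.5004  0.02  ] [ 0.2683 -0.6227  0.02  ]
(np.float64(404.7), np.float64(153.2)) 203 [ 0.6602 -0.2879  0.02  ] [ 0.165  -0.4206  0.02  ]
(np.float64(463.0), np.float64(195.8)) 210 [ 0.5124 -0.4848  0.02  ] [ 0.0403 -0.6329  0.02  ]
(np.float64(439.0), np.float64(212.8)) 210 [ 0.4543 -0.4017  0.02  ] [-0.0268 -0.5569  0.02  ]
```

View pics/m1.png

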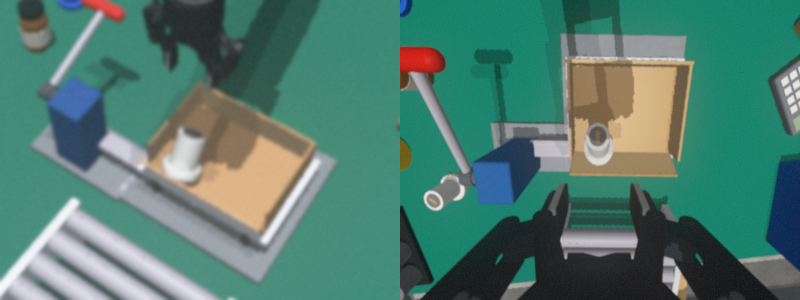

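Housing 1 stands upright in the far-right corner (wrist part, at (598,145)). Next is the housing at lift (0.163,-0.421).

```bash
python3 -m jog '[[[-0.016,-0.046,0],[0,0,0]],[[-0.032,-0.092,0],[0,0,0]],[[-0.048,-0.138,0],[0,0,0]],[[-0.064,-0.184,0],[0,0,0]],[[-0.08,-0.23,0],[0,0,0]]]' 1 >/dev/null
python3 -m jog '[[[-0.016,-0.046,0],[0,0,0]],[[-0.032,-0.092,0],[0,0,0]],[[-0.047,-0.138,0],[0,0,0]],[[-0.047,-0.141,0],[0,0,0]],[[-0.047,-0.141,0],[0,0,0]]]' >/dev/null; python3 s.py
python3 -m jog '[[[0,0,0.05],[0,0,0]],[[0,0,0.1],[0,0,0]],[[0,0,0.13],[0,0,0]],[[0,0,0.13],[0,0,0]]]' >/dev/null; python3 s.py
cat > hs.py <<'E'
from h import *
import sys
c=cam("wrist"); P=np.array([float(a) for a in sys.argv[1:3]]); q=tw(P); a=proj(c,[*q,.065]); 
H,S,V=hsv(c[0]); m=((S<60)&(V>120))
n,l,s,ce=cv2.connectedComponentsWithStats(m.astype(np.uint8))
for i in range(1,n):
    if s[i][4]>300 and s[i][1]<330: print(ce[i].round(), s[i].tolist())
print("pred top",a,"pred foot",proj(c,[*q,.006]))
E
python3 hs.py .163 -.421
```

```text
t 20.9 lift [ 0.1615 -0.4218  0.2603] tilt [-0.005  0.003 -1.   ] yawerr -0.0019 F [-0.5  0.5] -0.9 open 0.0857 grip 0.0
t 21.4 lift [ 0.1579 -0.4171  0.1255] tilt [-0.013  0.008 -1.   ] yawerr 0.0021 F [-0.1  0.9] -0.0 open 0.0857 grip 0.0
[146.   8.] [110, 0, 68, 21, 1004]
[51. 63.] [0, 19, 106, 85, 6456]
[470. 126.] [441, 51, 98, 119, 4319]
[549.  64.] [487, 52, 144, 39, 2260]
[632.  87.] [617, 60, 23, 45, 565]
[311. 212.] [280, 177, 64, 76, 3033]
[ 82. 315.] [66, 301, 42, 35, 785]
[ 25. 332.] [0, 308, 55, 49, 2104]
pred top [311.80319335 225.82545162] pred foot [312.65857685 204.97094994]
```

```bash
python3 -m jog '[[[0,0,0.04],[0,0,0]],[[0,0,0.08],[0,0,0]],[[0,0,0.098],[0,0,0]],[[0,0,0.108],[0,0,0]],[[0,0,0.108],[0,0,0]]]' >/dev/null; python3 s.py
python3 -m jog '[[[0,0,0],[0,0,0]],[[0,0,0],[0,0,0]],[[0,0,0],[0,0,0]],[[0,0,0],[0,0,0]]]' 0 40 >/dev/null; python3 s.py
python3 -m jog '[[[0,0,-0.03],[0,0,0]],[[0,0,-0.08],[0,0,0]],[[0,0,-0.13],[0,0,0]],[[0,0,-0.18],[0,0,0]],[[0,0,-0.23],[0,0,0]]]' >/dev/null; python3 s.py
```

```text
t 21.9 lift [ 0.163  -0.4208  0.0267] tilt [ 0. -0. -1.] yawerr 0.0006 F [-1.4 -0.3] -0.1 open 0.0853 grip 0.0
t 22.3 lift [ 0.164  -0.4217  0.0286] tilt [ 0.003 -0.002 -1.   ] yawerr 0.0001 F [-0.   0.2] 4.5 open 0.0412 grip 41.0
t 22.8 lift [ 0.162  -0.4208  0.2578] tilt [-0.001  0.001 -1.   ] yawerr 0.0002 F [0.4 0.9] -1.0 open 0.0408 grip 40.8
```

```bash
python3 -m jog '[[[0.012,0.045,-0.01],[0,0,0]],[[0.024,0.09,-0.02],[0,0,0]],[[0.036,0.135,-0.02],[0,0,0]],[[0.048,0.18,-0.02],[0,0,0]],[[0.06,0.225,-0.02],[0,0,0]]]' >/dev/null
python3 -m jog '[[[0.013,0.045,0],[0,0,0]],[[0.026,0.09,0],[0,0,0]],[[0.039,0.135,0],[0,0,0]],[[0.052,0.18,0],[0,0,0]],[[0.066,0.225,0],[0,0,0]]]' >/dev/null;  python3 s.py
python3 -m jog '[[[0,0.021,0],[0,0,0]],[[0,0.021,0.04],[0,0,0]],[[0,0.021,0.08],[0,0,0]],[[0,0.021,0.11],[0,0,0]],[[0,0.021,0.12],[0,0,0]]]' >/dev/null;  python3 s.py
python3 -m jog '[[[0,0,0],[0,0,0]],[[0,0,0.03],[0,0,0]],[[0,0,0.055],[0,0,0]],[[0,0,0.065],[0,0,0]],[[0,0,0.065],[0,0,0]]]' >/dev/null; python3 s.py
```

```text
t 23.8 lift [0.0354 0.0305 0.2759] tilt [-0.001 -0.    -1.   ] yawerr 0.0 F [ 1.1 -0.4] -0.8 open 0.0413 grip 41.1
t 24.3 lift [0.0335 0.0491 0.151 ] tilt [-0.008 -0.002 -1.   ] yawerr 0.0004 F [-0.7 -0.2] -2.7 open 0.0409 grip 41.1
t 24.8 lift [0.0365 0.0498 0.0913] tilt [-0.001 -0.    -1.   ] yawerr 0.0 F [0.3 0.8] -1.7 open 0.0414 grip 41.1
```

```bash
python3 -m jog '[[[0,0,0.003],[0,0,0]],[[0,0,0.004],[0,0,0]],[[0,0,0.004],[0,0,0]]]' >/dev/null; python3 s.py
for i in 1 2; do python3 -m jog '[[[0,0,0.001],[0,0,0]],[[0,0,0.001],[0,0,0]]]' >/dev/null; python3 s.py; done
python3 -m jog '[[[0,0,0],[0,0,0]],[[0,0,0],[0,0,0]],[[0,0,0],[0,0,0]]]' 0.64 >/dev/null; python3 s.py
python3 -m jog '[[[0,0,-0.03],[0,0,0]],[[0,0,-0.08],[0,0,0]],[[0,0,-0.13],[0,0,0]],[[0,0,-0.18],[0,0,0]],[[0,0,-0.18],[0,0,0]]]' >/dev/null; python3 s.py
cat > tp.py <<'E'
from h import *
c=cam("top"); H,S,V=hsv(c[0]); 
for p,s in blobs((S<60)&(V>140),120,330): 
    if s[2]<26 and s[3]<26 and 240<p[0]<480 and p[1]>140: q=onz(c,*p,.02); q[0]-=.0015; print(p,s[4],tl(q).round(4))
E
python3 tp.py
```

```text
t 25.1 lift [0.0374 0.0502 0.0887] tilt [ 0.002  0.    -1.   ] yawerr 0.0002 F [0.7 0. ] -1.1 open 0.0412 grip 41.1
t 25.3 lift [0.0367 0.05   0.0867] tilt [ 0.001  0.    -1.   ] yawerr 0.0002 F [-0.2 -0. ] -2.3 open 0.0409 grip 41.1
t 25.5 lift [0.0365 0.0499 0.0852] tilt [-0. -0. -1.] yawerr 0.0002 F [0.3 0.8] -1.7 open 0.041 grip 41.1
t 25.8 lift [0.0368 0.0501 0.0857] tilt [ 0.001  0.    -1.   ] yawerr 0.0003 F [-1.1 -0.5] 0.1 open 0.0546 grip 0.0
t 26.3 lift [0.0405 0.0513 0.2765] tilt [ 0.017  0.003 -1.   ] yawerr 0.0003 F [1.  0.5] 0.7 open 0.0544 grip 0.0
(np.float64(292.5), np.float64(170.0)) 255 [ 0.0626 -0.0426  0.02  ]
(np.float64(463.0), np.float64(195.8)) 210 [ 0.0388 -0.633   0.02  ]
(np.float64(439.0), np.float64(212.9)) 213 [-0.0286 -0.5571  0.02  ]
```

```bash
python3 - <<'E'
from h import *
c=cam("wrist"); cv2.imwrite("pics/w5.png",c[0][60:260,180:500])
E
python3 -m jog '[[[0.005,-0.047,0],[0,0,0]],[[0.01,-0.094,0],[0,0,0]],[[0.015,-0.141,0],[0,0,0]],[[0.02,-0.188,0],[0,0,0]],[[0.025,-0.235,0],[0,0,0]]]' 1 >/dev/null
python3 -m jog '[[[0.005,-0.047,0],[0,0,0]],[[0.01,-0.094,0],[0,0,0]],[[0.015,-0.141,0],[0,0,0]],[[0.02,-0.188,0],[0,0,0]],[[0.025,-0.235,0],[0,0,0]]]' >/dev/null
python3 -m jog '[[[0.005,-0.047,0],[0,0,0]],[[0.01,-0.094,0],[0,0,0]],[[0.015,-0.136,0],[0,0,0]],[[0.015,-0.136,0],[0,0,0]],[[0.015,-0.136,0.05],[0,0,0]]]' >/dev/null; python3 s.py
python3 -m jog '[[[0,0,0.05],[0,0,0]],[[0,0,0.08],[0,0,0]],[[0,0,0.08],[0,0,0]]]' >/dev/null; python3 s.py; python3 hs.py -.028 -.5565; python3 tp.py
```

```text
t 27.9 lift [-0.0257 -0.5596  0.2212] tilt [ 0.009 -0.009 -1.   ] yawerr -0.0021 F [ 1.6 -0.6] -0.7 open 0.0854 grip 0.0
t 28.2 lift [-0.0322 -0.5517  0.1269] tilt [-0.01   0.011 -1.   ] yawerr 0.0007 F [0.1 0.6] -0.2 open 0.0854 grip 0.0
[427. 168.] [408, 145, 53, 66, 750]
[167. 167.] [147, 148, 40, 39, 1008]
[309. 209.] [279, 175, 62, 75, 2951]
[ 42. 242.] [22, 225, 40, 35, 849]
[243. 270.] [209, 237, 60, 83, 2142]
[565. 301.] [543, 255, 48, 80, 2101]
[604. 265.] [582, 255, 58, 28, 760]
pred top [310.30516359 223.90028817] pred foot [311.21903608 203.37878861]
(np.float64(292.4), np.float64(170.3)) 265 [ 0.0616 -0.0424  0.02  ]
(np.float64(262.4), np.float64(172.7)) 225 [0.0418 0.0595 0.02  ]
```

View pics/w5.png

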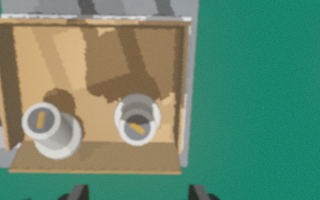

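Both housings stand upright in the carton (crop (55,132) and (137,122)). The third target matches its prediction, so I grip it.

```bash
python3 -m jog '[[[0,0,0.04],[0,0,0]],[[0,0,0.08],[0,0,0]],[[0,0,0.098],[0,0,0]],[[0,0,0.109],[0,0,0]],[[0,0,0.109],[0,0,0]]]' >/dev/null; python3 s.py
python3 -m jog '[[[0,0,0],[0,0,0]],[[0,0,0],[0,0,0]],[[0,0,0],[0,0,0]],[[0,0,0],[0,0,0]]]' 0 40 >/dev/null; python3 s.py
python3 -m jog '[[[0,0,-0.03],[0,0,0]],[[0,0,-0.08],[0,0,0]],[[0,0,-0.13],[0,0,0]],[[0,0,-0.18],[0,0,0]],[[0,0,-0.23],[0,0,0]]]' >/dev/null; python3 s.py
```

```text
t 28.8 lift [-0.0277 -0.5563  0.027 ] tilt [ 0.001 -0.001 -1.   ] yawerr 0.0005 F [0.8 0.6] 0.4 open 0.0856 grip 0.0
t 29.2 lift [-0.0272 -0.5571  0.0284] tilt [ 0.002 -0.003 -1.   ] yawerr 0.0002 F [ 0.3 -0.5] 4.6 open 0.0412 grip 40.9
t 29.7 lift [-0.0288 -0.5556  0.258 ] tilt [-0.  0. -1.] yawerr 0.0002 F [ 0.3 -0.8] -1.7 open 0.0411 grip 40.8
```

```bash
python3 -m jog '[[[0.002,0.045,-0.01],[0,0,0]],[[0.004,0.09,-0.02],[0,0,0]],[[0.006,0.135,-0.02],[0,0,0]],[[0.008,0.18,-0.02],[0,0,0]],[[0.008,0.225,-0.02],[0,0,0]]]' >/dev/null
python3 -m jog '[[[0,0.047,0],[0,0,0]],[[0,0.094,0],[0,0,0]],[[0,0.141,0],[0,0,0]],[[0,0.188,0],[0,0,0]],[[0,0.235,0],[0,0,0]]]' >/dev/null;  python3 s.py
python3 -m jog '[[[0,0.046,0],[0,0,0]],[[0,0.046,0.03],[0,0,0]],[[0,0.046,0.07],[0,0,0]],[[0,0.046,0.11],[0,0,0]],[[0,0.046,0.12],[0,0,0]]]' >/dev/null;  python3 s.py
python3 -m jog '[[[0,0,0],[0,0,0]],[[0,0,0.03],[0,0,0]],[[0,0,0.055],[0,0,0]],[[0,0,0.065],[0,0,0]],[[0,0,0.065],[0,0,0]]]' >/dev/null; python3 s.py
```

```text
t 30.7 lift [-0.0371 -0.0942  0.2761] tilt [ 0. -0. -1.] yawerr 0.0001 F [-0.3 -1.2] -0.2 open 0.0413 grip 41.2
t 31.2 lift [-0.0403 -0.0505  0.1505] tilt [-0.01  -0.001 -1.   ] yawerr 0.0006 F [ 0.3 -0.1] -1.2 open 0.0411 grip 41.3
t 31.7 lift [-0.0362 -0.0502  0.0918] tilt [-0. -0. -1.] yawerr -0.0001 F [ 0.3 -0.2] -0.7 open 0.041 grip 41.2
```

```bash
python3 -m jog '[[[0,0,0.003],[0,0,0]],[[0,0,0.006],[0,0,0]],[[0,0,0.0075],[0,0,0]],[[0,0,0.0075],[0,0,0]]]' >/dev/null; python3 s.py
python3 -m jog '[[[0,0,0],[0,0,0]],[[0,0,0],[0,0,0]],[[0,0,0],[0,0,0]]]' 0.64 >/dev/null; python3 s.py
python3 -m jog '[[[0,0,-0.03],[0,0,0]],[[0,0,-0.08],[0,0,0]],[[0,0,-0.13],[0,0,0]],[[0,0,-0.18],[0,0,0]],[[0,0,-0.18],[0,0,0]]]' >/dev/null; python3 s.py
python3 tp.py; python3 - <<'E'
from h import *
c=cam("wrist"); cv2.imwrite("pics/w6.png",c[0])
E
```

```text
t 32.1 lift [-0.0362 -0.05    0.0842] tilt [ 0.001  0.    -1.   ] yawerr 0.0002 F [0.1 0.8] -1.3 open 0.041 grip 41.2
t 32.4 lift [-0.0361 -0.05    0.0842] tilt [ 0.001  0.    -1.   ] yawerr 0.0003 F [ 0.6 -0. ] 0.7 open 0.0544 grip 0.0
t 32.9 lift [-0.0325 -0.0493  0.2739] tilt [ 0.016  0.001 -1.   ] yawerr 0.0003 F [ 0.4 -0.9] 0.8 open 0.0544 grip 0.0
(np.float64(463.0), np.float64(195.8)) 207 [ 0.0388 -0.633   0.02  ]
```

```bash
python3 - <<'E'
from h import *
c=cam("top"); H,S,V=hsv(c[0]); print("tape",[ (p,s[4],tl(onz(c,*p,.04)).round(4)) for p,s in blobs((H>22)&(H<35)&(S>130)&(V>120),80,800)])
print("blue",tl(onz(c,466.7,230,.03)),"purple",tl(onz(c,502,216,.03)))
E
python3 -m jog '[[[-0.006,-0.047,0],[0,0,0]],[[-0.012,-0.094,0],[0,0,0]],[[-0.018,-0.141,0],[0,0,0]],[[-0.024,-0.188,0],[0,0,0]],[[-0.03,-0.235,0],[0,0,0]]]' 0.8 >/dev/null
python3 -m jog '[[[-0.006,-0.047,0],[0,0,0]],[[-0.012,-0.094,0],[0,0,0]],[[-0.018,-0.141,0],[0,0,0]],[[-0.024,-0.188,0],[0,0,0]],[[-0.03,-0.235,0],[0,0,0]]]' >/dev/null
python3 -m jog '[[[-0.007,-0.047,0],[0,0,0]],[[-0.0145,-0.094,0],[0,0,0]],[[-0.0145,-0.112,0],[0,0,0]],[[-0.0145,-0.112,0],[0,0,0]],[[-0.0145,-0.112,0.05],[0,0,0]]]' >/dev/null; python3 s.py
python3 -m jog '[[[0,0,0.05],[0,0,0]],[[0,0,0.08],[0,0,0]],[[0,0,0.08],[0,0,0]]]' >/dev/null; python3 s.py; python3 hs.py .0385 -.632
python3 - <<'E'
from h import *
c=cam("wrist"); cv2.imwrite("pics/w7.png",c[0]); a=cv2.imread("pics/w6.png"); cv2.imwrite("pics/m2.png",np.hstack([cv2.resize(a,(400,250)),cv2.resize(c[0],(400,250))]))
E
```

```text
tape [((np.float64(440.9), np.float64(177.6)), 246, array([ 0.0913, -0.5475,  0.04  ]))]
blue [-0.07512893 -0.65268427  0.03      ] purple [-0.01466054 -0.76691269  0.03      ]
t 34.5 lift [ 0.0412 -0.6343  0.2213] tilt [ 0.009 -0.01  -1.   ] yawerr -0.0001 F [ 0.8 -1.4] 1.1 open 0.0681 grip 0.0
t 34.9 lift [ 0.0347 -0.6269  0.1253] tilt [-0.009  0.012 -1.   ] yawerr 0.0016 F [-0.9  0.5] -1.3 open 0.0683 grip 0.0
[260.  61.] [242, 43, 43, 44, 937]
[531. 103.] [503, 52, 70, 77, 1177]
[119. 157.] [98, 136, 42, 42, 1118]
[309. 208.] [279, 174, 62, 76, 2911]
[633. 265.] [622, 234, 18, 49, 474]
[ 13. 369.] [0, 314, 38, 86, 1805]
pred top [309.87923176 224.07415147] pred foot [310.87656222 203.36470139]
```

View pics/m2.png

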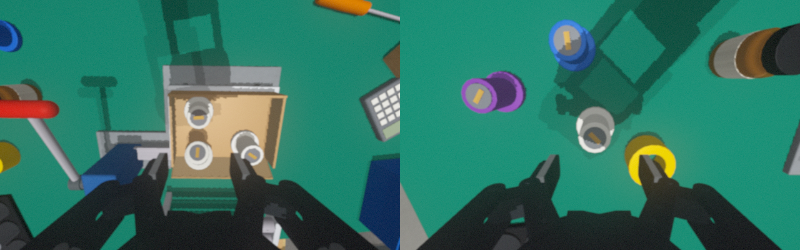

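Left half: three housings stand in the carton, at (198,112), (198,155) and (247,147). Right half: the fourth housing is at (595,130), and the tape at (650,160) is by my numbers about 20 mm clear of the fingers. I grip it.

```bash
python3 -m jog '[[[0,0,0.03],[0,0,0]],[[0,0,0.06],[0,0,0]],[[0,0,0.088],[0,0,0]],[[0,0,0.107],[0,0,0]],[[0,0,0.107],[0,0,0]]]' >/dev/null; python3 s.py
python3 -m jog '[[[0,0,0],[0,0,0]],[[0,0,0],[0,0,0]],[[0,0,0],[0,0,0]],[[0,0,0],[0,0,0]]]' 0 40 >/dev/null; python3 s.py
python3 -m jog '[[[0,0,-0.03],[0,0,0]],[[0,0,-0.08],[0,0,0]],[[0,0,-0.13],[0,0,0]],[[0,0,-0.18],[0,0,0]],[[0,0,-0.23],[0,0,0]]]' >/dev/null; python3 s.py
```

```text
t 35.5 lift [ 0.0377 -0.6311  0.0256] tilt [-0.002  0.002 -1.   ] yawerr 0.0006 F [-0.5  0.2] 0.1 open 0.0682 grip 0.0
t 35.9 lift [ 0.0398 -0.6335  0.03  ] tilt [ 0.003 -0.004 -1.   ] yawerr 0.0001 F [0.7 0.1] 5.4 open 0.0411 grip 41.2
t 36.4 lift [ 0.0377 -0.6317  0.2587] tilt [-0.  0. -1.] yawerr 0.0002 F [ 0.3 -0.8] -2.0 open 0.0409 grip 40.9
```

```bash
python3 -m jog '[[[0.005,0.047,-0.01],[0,0,0]],[[0.01,0.094,-0.02],[0,0,0]],[[0.015,0.141,-0.02],[0,0,0]],[[0.02,0.188,-0.02],[0,0,0]],[[0.025,0.235,-0.02],[0,0,0]]]' >/dev/null
python3 -m jog '[[[0.005,0.047,0],[0,0,0]],[[0.01,0.094,0],[0,0,0]],[[0.015,0.141,0],[0,0,0]],[[0.02,0.188,0],[0,0,0]],[[0.025,0.235,0],[0,0,0]]]' >/dev/null;  python3 s.py
python3 -m jog '[[[0.005,0.047,0],[0,0,0]],[[0.01,0.094,0],[0,0,0]],[[0.015,0.141,0],[0,0,0]],[[0.02,0.188,0],[0,0,0]],[[0.024,0.2115,0],[0,0,0]]]' >/dev/null;  python3 s.py
python3 -m jog '[[[0,0,0],[0,0,0]],[[0,0,0.04],[0,0,0]],[[0,0,0.08],[0,0,0]],[[0,0,0.11],[0,0,0]],[[0,0,0.12],[0,0,0]]]' >/dev/null;  python3 s.py
python3 -m jog '[[[0,0,0],[0,0,0]],[[0,0,0.03],[0,0,0]],[[0,0,0.055],[0,0,0]],[[0,0,0.065],[0,0,0]],[[0,0,0.065],[0,0,0]]]' >/dev/null; python3 s.py
```

```text
t 37.4 lift [-0.0127 -0.1603  0.2769] tilt [ 0. -0. -1.] yawerr -0.0001 F [0.6 0.1] -0.8 open 0.0409 grip 41.3
t 37.9 lift [-0.0372  0.0525  0.2767] tilt [-0.     0.001 -1.   ] yawerr 0.0033 F [ 0.1 -0.1] -1.3 open 0.0412 grip 41.4
t 38.4 lift [-0.0384  0.0475  0.1523] tilt [-0.007 -0.002 -1.   ] yawerr -0.0007 F [-1.2  0.4] -1.5 open 0.0411 grip 41.3
t 38.9 lift [-0.0359  0.0492  0.092 ] tilt [-0.001 -0.    -1.   ] yawerr -0.0001 F [ 0.3 -0.9] -1.5 open 0.0409 grip 41.3
```

```bash
python3 -m jog '[[[0,0,0.003],[0,0,0]],[[0,0,0.005],[0,0,0]],[[0,0,0.006],[0,0,0]],[[0,0,0.006],[0,0,0]]]' >/dev/null; python3 s.py
python3 -m jog '[[[0,0,0],[0,0,0]],[[0,0,0],[0,0,0]],[[0,0,0],[0,0,0]]]' 0.64 >/dev/null; python3 s.py
python3 -m jog '[[[0,0,-0.03],[0,0,0]],[[0,0,-0.08],[0,0,0]],[[0,0,-0.13],[0,0,0]],[[0,0,-0.18],[0,0,0]],[[0,0,-0.2],[0,0,0]]]' >/dev/null
python3 -m jog '[[[0,-0.047,0],[0,0,0]],[[0,-0.094,0],[0,0,0]],[[0,-0.141,0],[0,0,0]],[[0,-0.188,0],[0,0,0]],[[0,-0.235,0],[0,0,0]]]' 0 >/dev/null; python3 s.py
python3 - <<'E'
from h import *
c=cam("top"); s=cam("scene")
A=cv2.resize(c[0][140:240,220:400],(720,400))[:, :400]; B=cv2.resize(s[0][160:320,240:400],(400,400)); cv2.imwrite("pics/m3.png",np.hstack([A,B]))
H,S,V=hsv(c[0]);a=blobs(((H<8)|(H>172))&(S>150)&(V>80),60,400); H,S,V=hsv(s[0]); b=blobs(((H<8)|(H>172))&(S>130)&(V>60),60,400); print(a,b)
for p,_ in a:
  for q,_ in b: print(tl(tri(c,p,s,q)))
E
```

```text
t 39.2 lift [-0.0356  0.0496  0.0864] tilt [ 0.001  0.    -1.   ] yawerr 0.0003 F [-0.1 -0.1] -1.1 open 0.0411 grip 41.3
t 39.5 lift [-0.0356  0.0496  0.0863] tilt [ 0.001  0.    -1.   ] yawerr 0.0003 F [ 0.3 -0.4] -0.2 open 0.0544 grip 0.0
t 40.5 lift [-0.0362 -0.1872  0.2862] tilt [ 0.001 -0.    -1.   ] yawerr 0.0007 F [ 0.9 -0.1] 0.2 open 0.0001 grip 0.0
[((np.float64(363.4), np.float64(212.4)), [354, 208, 20, 9, 129]), ((np.float64(538.3), np.float64(381.9)), [531, 376, 15, 13, 147])] [((np.float64(290.4), np.float64(172.5)), [281, 167, 20, 13, 121])]
[-0.06529867 -0.28677977  0.18318983]
[-1.00105081 -1.4492182  -1.33029308]
```

View pics/m3.png

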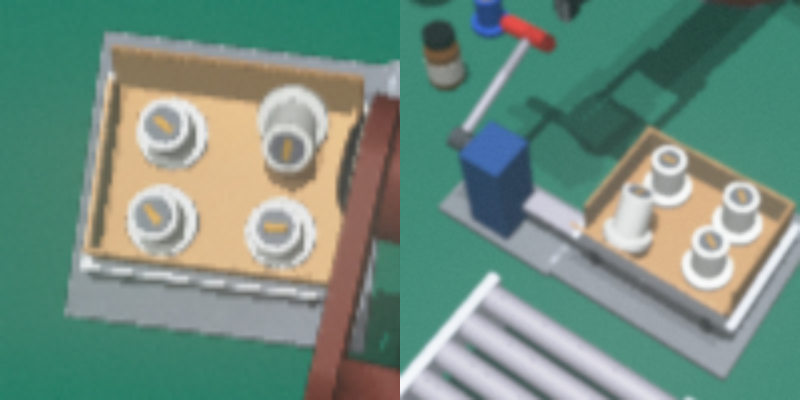

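The picture shows three housings upright, but the far-right one leans toward the robot: its foot is at (292,115) and its top at (288,150). Its foot is probably up against the far flap. I'll measure the tilt and the flap edges before pumping.

```bash
python3 - <<'E'
from h import *
c=cam("top"); s=cam("scene")
T=lambda x,y:(220+x/4-.4,140+y/4-.4); S_=lambda x,y:(240+(x-400)/2.5-.3,160+y/2.5-.3)
for n,a,b in (("A top",(288,150),(637,188)),("A foot",(292,118),(630,238)),("B top",(163,125),(711,240)),("C top",(275,228),(669,158)),("D top",(153,215),(741,193))):
    print(n,tl(tri(c,T(*a),s,S_(*b))).round(4))
for n,p in (("far edge outer L",(112,45)),("far edge R",(365,77)),("near edge L",(85,270))): print(n,"px",T(*p),"at z.105",tl(onz(c,*T(*p),.105)).round(4))
for L in ([.075,-.105,.105],[.075,.105,.105],[-.075,.105,.105],[-.075,-.105,.105],[.071,-.1,.054],[.071,.1,.054]): 
    u=proj(c,tw(L)); print(L,"-> crop",((u-[220,140]+.4)*4).round(0))
w=cam("wrist"); 
E
```

```text
A top [ 0.0271 -0.0535  0.132 ]
A foot [ 0.0599 -0.0464  0.072 ]
B top [0.0366 0.0508 0.1228]
C top [-0.0362 -0.0491  0.1231]
D top [-0.037   0.0493  0.1262]
far edge outer L px (247.6, 150.85) at z.105 [0.0992 0.1043 0.105 ]
far edge R px (310.85, 158.85) at z.105 [ 0.0958 -0.105   0.105 ]
near edge L px (240.85, 207.1) at z.105 [-0.0867  0.1032  0.105 ]
[0.075, -0.105, 0.105] -> crop [362. 102.]
[0.075, 0.105, 0.105] -> crop [107.  74.]
[-0.075, 0.105, 0.105] -> crop [ 85. 255.]
[-0.075, -0.105, 0.105] -> crop [341. 284.]
[0.071, -0.1, 0.054] -> crop [358. 115.]
[0.071, 0.1, 0.054] -> crop [123.  89.]
```

The far flap's edge is about 23 mm outside upright, and housing 1 leans ~29° on it. The flap was pushed out when that housing was set down. To mend it I lift that housing, re-seat it farther in, and raise the flap again before pumping.

```bash
python3 -m jog '[[[-0.03,0.045,0],[0,0,0]],[[-0.06,0.09,0],[0,0,0]],[[-0.078,0.136,0],[0,0,0]],[[-0.078,0.136,0.02],[0,0,0]],[[-0.078,0.136,0.06],[0,0,0]]]' 0.75 25 >/dev/null; python3 s.py
python3 -m jog '[[[0,0,0.05],[0,0,0]],[[0,0,0.1],[0,0,0]],[[0,0,0.125],[0,0,0]],[[0,0,0.138],[0,0,0]],[[0,0,0.138],[0,0,0]]]' >/dev/null; python3 s.py
```

```text
t 41.3 lift [ 0.0445 -0.045   0.2292] tilt [ 0.008  0.001 -1.   ] yawerr 0.0062 F [0.5 0.4] -0.2 open 0.0639 grip 0.0
t 41.8 lift [ 0.0406 -0.0484  0.0858] tilt [-0.004 -0.    -1.   ] yawerr 0.0023 F [-0.  -0.9] -0.0 open 0.0641 grip 0.0
```

```bash
python3 -m jog '[[[0,0,0],[0,0,0]],[[0,0,0],[0,0,0]],[[0,0,0],[0,0,0]],[[0,0,0],[0,0,0]]]' 0 25 >/dev/null; python3 s.py
python3 -m jog '[[[0,0,-0.02],[0,0,0]],[[0,0,-0.05],[0,0,0]],[[0,0,-0.07],[0,0,0]],[[0,0,-0.07],[0,0,0]],[[0,0,-0.07],[0,0,0]]]' >/dev/null; python3 s.py
python3 - <<'E'
from h import *
# tilt of held housing: triangulate white blob extremes via top + scene masks near the tool
o=ctrl.get_obs(); T=o["tool_pos"]
for n in("top","scene"):
    c=cam(n); u=proj(c,[T[0],T[1],T[2]]); H,S,V=hsv(c[0]); m=((S<60)&(V>120)); print(n,u.round(1))
    for p,s in blobs(m,25,600):
        if np.hypot(*(np.array(p)-u))<40: print("  ",p,s)
    cv2.imwrite(f"pics/hold_{n}.png",c[0])
E
```

```text
t 42.2 lift [ 0.0437 -0.049   0.0903] tilt [ 0.004  0.001 -1.   ] yawerr 0.0 F [0.  1.4] 4.0 open 0.0414 grip 27.8
t 42.7 lift [ 0.0419 -0.0497  0.1575] tilt [ 0. -0. -1.] yawerr 0.0 F [-1.   0.4] -2.0 open 0.0411 grip 27.4
top [291. 171.]
   (np.float64(256.4), np.float64(172.7)) [254, 165, 5, 16, 60]
scene [334.1 234. ]
   (np.float64(336.0), np.float64(237.9)) [320, 223, 37, 26, 477]
```

```bash
python3 - <<'E'
from h import *
a=cv2.imread("pics/hold_scene.png"); t=cv2.imread("pics/hold_top.png"); w=cam("wrist")
A=cv2.resize(a[205:285,290:390],(400,320),interpolation=cv2.INTER_CUBIC); W=cv2.resize(w[0][130:370,160:460],(400,320)); T=cv2.resize(t[140:230,225:338],(352,280),interpolation=cv2.INTER_CUBIC)
o=np.zeros((600,800,3),np.uint8); o[:320,:400]=A; o[:320,400:]=W; o[320:,:352]=T; cv2.imwrite("pics/hold.png",o)
st()
E
```

```text
t 42.9 lift [ 0.0408 -0.0498  0.1555] tilt [-0.004 -0.    -1.   ] yawerr 0.0001 F [-0.3  0.1] -1.5 open 0.041 grip 27.4
```

View pics/hold.png

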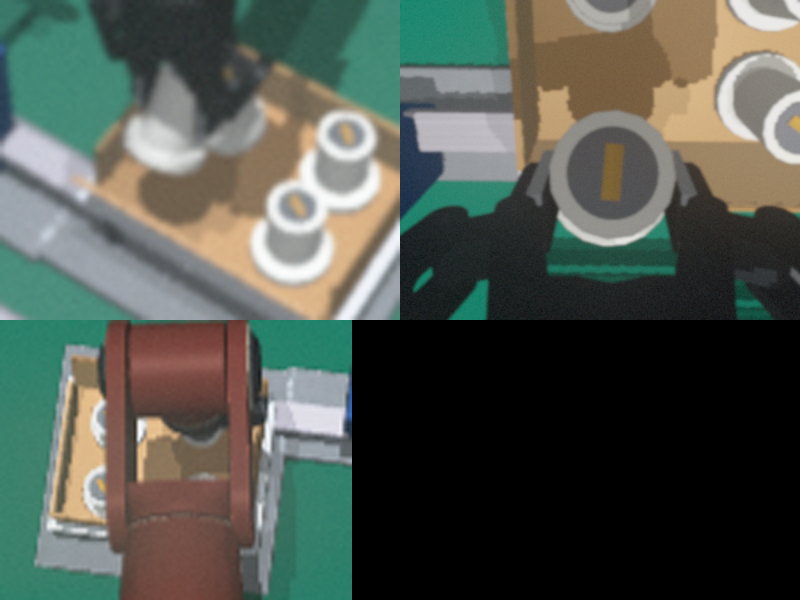

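The wrist part shows the top disc face-on at composite (613,177) with the flange peeking out below it, so the housing is held tilted about 30° with its foot toward the rollers. I turn the tool +0.53 rad about its y to bring it upright, then lower it at x ≈ 0.030.

```bash
python3 -m jog '[[[0.006,0,0],[0,0.14,0]],[[0.012,0,0],[0,0.28,0]],[[0.018,0,0],[0,0.42,0]],[[0.0205,0,0],[0,0.53,0]],[[0.0205,0,0],[0,0.53,0]]]' >/dev/null; python3 -m jog '[[[0,0,0],[0,0,0]]]'>/dev/null; python3 s.py
python3 - <<'E'
from h import *
c=cam("scene"); o=ctrl.get_obs(); R=Ro.from_rotvec(o["tool_rot"]).as_matrix(); print("tool x,z in lift", (RL.T@R[:2,0]).round(3),R[2,0].round(3),(RL.T@R[:2,2]).round(3),R[2,2].round(3))
w=cam("wrist"); H,S,V=hsv(w[0]); g=(S<50)&(V>90); ys,xs=np.where(g[130:370,240:400]); print(xs.min()+240,xs.max()+240,ys.min()+130,ys.max()+130)
E
```

```text
t 43.5 lift [ 0.0212 -0.0497  0.156 ] tilt [-0.503  0.057 -0.862] yawerr 0.0001 F [-0.9  0.9] -1.2 open 0.0412 grip 27.3
tool x,z in lift [-0.863 -0.   ] 0.505 [-0.505 -0.   ] -0.863
240 399 139 314
```

```bash
python3 -m jog '[[[-0.0101,0,0.0173],[0,0,0]],[[-0.0202,0,0.0345],[0,0,0]],[[-0.0303,0,0.0518],[0,0,0]],[[-0.0303,0,0.0518],[0,0,0]],[[-0.0303,0,0.0518],[0,0,0]]]' >/dev/null; python3 s.py
for i in 1 2 3 4 5; do python3 -m jog '[[[-0.001,0,0.0017],[0,0,0]],[[-0.001,0,0.0017],[0,0,0]]]' >/dev/null; python3 s.py; done
```

```text
t 44.0 lift [ 0.0212 -0.0494  0.0987] tilt [-0.502  0.057 -0.863] yawerr 0.0005 F [ 0.8 -0.3] -1.0 open 0.041 grip 27.4
t 44.2 lift [ 0.0223 -0.0494  0.0972] tilt [-0.5    0.057 -0.864] yawerr 0.0003 F [-0.2  0. ] -1.7 open 0.0411 grip 27.4
t 44.5 lift [ 0.0217 -0.0496  0.0941] tilt [-0.502  0.057 -0.863] yawerr 0.0002 F [ 0.1 -0.7] -2.0 open 0.0409 grip 27.4
t 44.6 lift [ 0.0214 -0.0496  0.0915] tilt [-0.503  0.057 -0.863] yawerr 0.0002 F [0.7 0.7] -1.8 open 0.0416 grip 27.4
t 44.9 lift [ 0.0214 -0.0496  0.0895] tilt [-0.503  0.057 -0.862] yawerr 0.0002 F [-0.2  0.2] -2.5 open 0.0411 grip 27.4
t 45.0 lift [ 0.0214 -0.0496  0.0876] tilt [-0.503  0.057 -0.863] yawerr 0.0002 F [-0.   0.2] -1.5 open 0.0411 grip 27.4
```

```bash
for i in 1 2 3; do python3 -m jog '[[[-0.001,0,0.0017],[0,0,0]],[[-0.001,0,0.0017],[0,0,0]]]' >/dev/null; python3 s.py; done
```

```text
t 45.2 lift [ 0.0214 -0.0496  0.0857] tilt [-0.503  0.057 -0.863] yawerr 0.0002 F [ 0.4 -0.8] -0.6 open 0.0414 grip 27.4
t 45.5 lift [ 0.0214 -0.0496  0.0837] tilt [-0.503  0.057 -0.863] yawerr 0.0002 F [-0.1  0.4] -0.9 open 0.0412 grip 27.4
t 45.6 lift [ 0.0216 -0.0496  0.0819] tilt [-0.502  0.057 -0.863] yawerr 0.0002 F [-0.2  0.4] -1.3 open 0.041 grip 27.3
```

```bash
for i in 1 2 3; do python3 -m jog '[[[-0.0008,0,0.0013],[0,0,0]],[[-0.0008,0,0.0013],[0,0,0]]]' >/dev/null; python3 s.py; done
```

```text
t 45.9 lift [ 0.0219 -0.0496  0.0816] tilt [-0.502  0.057 -0.863] yawerr 0.0004 F [-1.3 -0.9] 3.4 open 0.0412 grip 27.3
t 46.0 lift [ 0.0222 -0.0497  0.0813] tilt [-0.502  0.057 -0.863] yawerr 0.0005 F [-1.5 -2.4] 8.7 open 0.041 grip 26.1
t 46.2 lift [ 0.0225 -0.05    0.0807] tilt [-0.502  0.056 -0.863] yawerr 0.0004 F [-2.2 -3.3] 12.5 open 0.0411 grip 25.2
```

```bash
python3 -m jog '[[[0.0008,0,-0.0013],[0,0,0]],[[0.0008,0,-0.0013],[0,0,0]],[[0.0008,0,-0.0013],[0,0,0]]]' 0.7 >/dev/null; python3 s.py
python3 -m jog '[[[0,0,-0.02],[0,0,0]],[[0,0,-0.05],[0,0,0]],[[0,0,-0.1],[0,0,0]],[[0,0,-0.15],[0,0,0]],[[0,0,-0.15],[0,0,0]]]' >/dev/null; python3 s.py
python3 -m jog '[[[0,0,0],[0,-0.14,0]],[[0,0,0],[0,-0.28,0]],[[0,0,0],[0,-0.42,0]],[[0,0,0],[0,-0.53,0]],[[0,0,0],[0,-0.53,0]]]' 0 >/dev/null; python3 s.py
cat > chk.py <<'E'
from h import *
import sys
dz=float(sys.argv[1]) if len(sys.argv)>1 else 0
c=cam("top"); H,S,V=hsv(c[0]); 
# flap edges: brown mask (carton) outline at rim height, in lift coords
m=((H>8)&(H<24)&(S>60)&(V>60)).astype(np.uint8)
def prof(a,b,n=60):
    a,b=np.array(a),np.array(b); out=[]
    for k in range(n+1):
        L=a+(b-a)*k/n; u=proj(c,tw(L)).round().astype(int); out.append((L,m[u[1],u[0]]))
    return out
for nm,ax,sg,ot in (("far",0,1,0),("near",0,-1,0),("left",1,1,0),("right",1,-1,0)):
    r=[]
    for t in (-.04,0,.04):
        a=[0,0,.105+dz]; b=[0,0,.105+dz]; h=.075 if ax==0 else .105; a[ax]=sg*(h-.03); b[ax]=sg*(h+.05); a[1-ax]=t; b[1-ax]=t
        v=[L[ax] for L,x in prof(a,b) if x]; r.append(round(v[-1] if sg>0 and v else (v[-1] if v else 9),3))
    print(nm,r)
o=c[0]; orange=((H>8)&(H<24)&(S>170)&(V>100)).astype(np.uint8)
# housing tops: grey discs
g=((S<45)&(V>60)&(V<140)).astype(np.uint8)
for p,s in blobs(g,20,140):
    q=tl(onz(c,*p,.119+dz))
    if abs(q[0])<.09 and abs(q[1])<.12: print("grey",p,s[4],q.round(3))
w=((S<45)&(V>150)).astype(np.uint8)
for p,s in blobs(w,60,400):
    q=tl(onz(c,*p,.075+dz))
    if abs(q[0])<.09 and abs(q[1])<.12: print("white",p,s,q.round(3))
cv2.imwrite("pics/chk.png",c[0])
E
python3 chk.py
```

```text
t 46.5 lift [ 0.0214 -0.0495  0.0785] tilt [-0.503  0.057 -0.863] yawerr 0.0003 F [0.5 0. ] -0.7 open 0.0598 grip 0.0
t 47.0 lift [ 0.1024 -0.0494  0.2156] tilt [-0.491  0.057 -0.869] yawerr -0.0003 F [-0.2 -0.4] 1.9 open 0.0596 grip 0.0
t 47.5 lift [ 0.0947 -0.0492  0.2076] tilt [-0.001  0.    -1.   ] yawerr 0.0013 F [ 0.2 -0. ] -0.0 open -0.0 grip 0.0
far [np.float64(0.1), np.float64(0.098), np.float64(0.08)]
near [9, 9, np.float64(-0.076)]
left [np.float64(0.106), np.float64(0.104), np.float64(0.103)]
right [np.float64(-0.103), np.float64(-0.082), np.float64(-0.103)]
white (np.float64(256.9), np.float64(195.5)) [252, 186, 12, 18, 127] [-0.041  0.06   0.075]
```

```bash
python3 -m jog '[[[-0.04,0.04,0],[0,0,0]],[[-0.057,0.05,0.03],[0,0,0]],[[-0.057,0.05,0.07],[0,0,0]],[[-0.057,0.05,0.11],[0,0,0]],[[-0.057,0.05,0.136],[0,0,0]]]' >/dev/null; python3 -m jog '[[[0,0,0],[0,0,0]],[[0,0,0],[0,0,0]]]'>/dev/null; python3 s.py
python3 -m jog '[[[0.012,0,0],[0,0,0]],[[0.024,0,0],[0,0,0]],[[0.036,0,0],[0,0,0]],[[0.046,0,0],[0,0,0]],[[0.056,0,0],[0,0,0]]]' >/dev/null; python3 s.py
for i in 1 2 3 4 5 6; do python3 -m jog '[[[0.002,0,0],[0,0,0]],[[0.002,0,0],[0,0,0]]]' >/dev/null; python3 s.py; done
```

```text
t 48.3 lift [0.1549 0.0003 0.0717] tilt [-0.002 -0.    -1.   ] yawerr -0.0001 F [-0.2  0.1] 1.0 open -0.0002 grip 0.0
t 48.8 lift [0.1008 0.0008 0.0754] tilt [ 0.008  0.    -1.   ] yawerr 0.0001 F [4.7 0.1] 3.8 open 0.0002 grip 2.4
t 49.0 lift [0.0973 0.0007 0.0737] tilt [ 0.003  0.    -1.   ] yawerr 0.0002 F [2.8 0.4] 1.9 open 0.0002 grip 1.7
t 49.2 lift [0.0946 0.0005 0.0724] tilt [ 0.  0. -1.] yawerr 0.0001 F [ 2.7 -0.1] 2.4 open 0.0001 grip 1.7
t 49.4 lift [0.0922 0.0004 0.0721] tilt [-0.001 -0.    -1.   ] yawerr 0.0001 F [ 3.2 -0.3] 1.9 open -0.0003 grip 1.6
t 49.6 lift [0.0901 0.0004 0.0721] tilt [-0.001 -0.    -1.   ] yawerr 0.0003 F [2.3 0.1] 2.0 open 0.0002 grip 1.4
t 49.8 lift [0.088  0.0004 0.0722] tilt [-0.001 -0.    -1.   ] yawerr 0.0003 F [2.1 0.1] 1.9 open 0.0002 grip 1.2
t 50.0 lift [0.0861 0.0005 0.0722] tilt [-0.001 -0.    -1.   ] yawerr 0.0003 F [2.6 1.5] 2.0 open -0.0 grip 1.2
```

```bash
for i in 1 2 3; do python3 -m jog '[[[0.002,0,0],[0,0,0]],[[0.002,0,0],[0,0,0]]]' >/dev/null; python3 s.py; done
python3 -m jog '[[[-0.04,0,0],[0,0,0]],[[-0.04,0,-0.05],[0,0,0]],[[-0.04,0,-0.1],[0,0,0]],[[-0.04,0,-0.15],[0,0,0]],[[-0.04,0,-0.2],[0,0,0]]]' >/dev/null; python3 s.py
python3 -m jog '[[[0,-0.047,0],[0,0,0]],[[0,-0.094,0],[0,0,0]],[[0,-0.141,0],[0,0,0]],[[0.03,-0.188,0],[0,0,0]],[[0.06,-0.235,0],[0,0,0]]]' >/dev/null
python3 -m jog '[[[0.04,-0.03,0],[0,0,0]],[[0.08,-0.05,0],[0,0,0]],[[0.12,-0.05,0],[0,0,0]],[[0.13,-0.05,0],[0,0,0]],[[0.13,-0.05,0],[0,0,0]]]' >/dev/null; python3 s.py; python3 chk.py
```

```text
t 50.2 lift [0.0847 0.0005 0.0724] tilt [ 0.001 -0.    -1.   ] yawerr 0.0002 F [4.9 1.3] -0.5 open 0.0001 grip 2.4
t 50.4 lift [0.0844 0.0005 0.0724] tilt [ 0.006 -0.    -1.   ] yawerr 0.0 F [11.1  0.6] -3.8 open 0.0 grip 5.2
t 50.6 lift [0.0843 0.0004 0.0725] tilt [ 0.011 -0.    -1.   ] yawerr -0.0002 F [17.2  0.9] -7.8 open 0.0 grip 8.3
t 51.1 lift [0.1188 0.0003 0.2723] tilt [-0.006 -0.    -1.   ] yawerr 0.0004 F [1.7 0.4] 0.8 open 0.0001 grip 0.0
t 52.1 lift [-0.0648 -0.2746  0.2716] tilt [-0.001  0.001 -1.   ] yawerr -0.0004 F [0.3 0.3] 0.1 open -0.0 grip 0.0
far [np.float64(0.069), np.float64(0.072), np.float64(0.07)]
near [np.float64(-0.074), np.float64(-0.076), np.float64(-0.074)]
left [np.float64(0.106), np.float64(0.104), np.float64(0.103)]
right [np.float64(-0.103), np.float64(-0.104), np.float64(-0.103)]
grey (np.float64(265.3), np.float64(176.5)) 27 [0.02  0.034 0.119]
white (np.float64(262.2), np.float64(172.6)) [254, 165, 18, 17, 212] [0.037 0.052 0.075]
white (np.float64(259.9), np.float64(194.5)) [252, 186, 18, 18, 218] [-0.037  0.051  0.075]
```

```bash
python3 - <<'E'
from h import *
for n in("scene","top","wrist"):
    c=cam(n); H,S,V=hsv(c[0]); m=((S<60)&(V>125)).astype(np.uint8)
    for L in ([.033,-.05],[.036,.05],[-.036,-.05],[-.036,.05]):
        u=proj(c,tw([*L,.06])); t=proj(c,tw([*L,.119])); 
        if not(0<u[0]<640 and 0<u[1]<400): continue
        near=[(p,s) for p,s in blobs(m,40,5000) if np.hypot(*(np.array(p)-(u+t)/2))<(14 if n!="wrist" else 40)]
        print(n,L,"foot",u.round(),"top",t.round(),[(np.round(p,1).tolist(),s) for p,s in near])
E
```

```text
scene [0.033, -0.05] foot [335. 250.] top [335. 239.] []
scene [0.036, 0.05] foot [363. 267.] top [364. 256.] []
scene [-0.036, -0.05] foot [347. 235.] top [348. 224.] []
scene [-0.036, 0.05] foot [375. 249.] top [377. 239.] []
top [0.033, -0.05] foot [293. 178.] top [292. 175.] [([288.5, 186.2], [236, 148, 110, 80, 2845]), ([290.7, 188.8], [281, 171, 20, 37, 489])]
top [0.036, 0.05] foot [263. 174.] top [261. 171.] [([262.5, 172.7], [254, 164, 18, 19, 238])]
top [-0.036, -0.05] foot [290. 198.] top [289. 197.] [([288.5, 186.2], [236, 148, 110, 80, 2845]), ([290.7, 188.8], [281, 171, 20, 37, 489])]
top [-0.036, 0.05] foot [261. 195.] top [258. 193.] [([260.1, 194.6], [252, 186, 18, 18, 236])]
wrist [0.033, -0.05] foot [477. 246.] top [504. 268.] [([505.0, 291.0], [485, 291, 41, 1, 41])]
wrist [0.036, 0.05] foot [548. 248.] top [586. 270.] [([564.2, 257.5], [526, 229, 81, 59, 2638])]
wrist [-0.036, -0.05] foot [486. 199.] top [516. 213.] []
wrist [-0.036, 0.05] foot [560. 199.] top [604. 213.] []
```

```bash
python3 - <<'E'
from h import *
c=cam("top"); H,S,V=hsv(c[0]); m=((S<60)&(V>125)).astype(np.uint8)
fill=np.zeros_like(m); cs,_=cv2.findContours(m,cv2.RETR_EXTERNAL,cv2.CHAIN_APPROX_NONE)
for k in cs:
    x,y,w,h=cv2.boundingRect(k)
    if 250<x<300 and 160<y<210 and cv2.contourArea(k)>100:
        q=np.zeros_like(m); cv2.drawContours(q,[k],-1,1,-1); holes=q&(1-m)
        print((x,y,w,h),[(np.round(p,1).tolist(),s[4],tl(onz(c,*p,.117)).round(3)[:2]) for p,s in blobs(holes,6,200)])
        if h>25:
            for r in range(y,y+h): 
                xs=np.where(q[r]*(np.abs(np.arange(640)-290)<14))[0]; print(r,xs.min(),xs.max(),end="; ")
E
python3 - <<'E'
from h import *
c=cam("top"); H,S,V=hsv(c[0])
for r in range(162,212):
    print(r,"".join("#" if S[r,x]<60 and V[r,x]>165 else "+" if S[r,x]<70 and V[r,x]>115 else "o" if S[r,x]<80 else "." for x in range(250,308)))
E
```

```text
162 oooooooooooo.......o..o################++++###############
163 ..........oooooooooo.......o..o################++++##+####
164 .........o#++++ooooooooooooo.......o..o###############++++
165 .......#########++.....ooo.oooooooooo.........o###########
166 ......+############+..............ooooooooo...........o###
167 .....+###+++########.......................ooooooooo......
168 .....###++++++#######............................o.ooooooo
169 .....##++..++++##+###+....................................
170 ....###+#...+++##+####....................................
171 ....###++#...++##++###.................#######o...........
172 ....###++++..++##++###...............###########..........
173 ....####++++#++##+o###o.............#############.........
174 ....####++++++##+++###o............####+++++######........
175 ....############+o+###............####++#.#+######o.......
176 ....o##########+o++##+............####++..+++######.......
177 .....########++o++###+............####++..#+++#####.......
178 .....o##++++o+++++##+............#####++..++++#+###o......
179 ......####+++++++###o....
[... 1349 characters left out ...]
.....+#
201 ...o####++++++###o.............o############++##+.......+#
202 ....o###########o...............##########++++##o......o##
203 ......+#####+#+.................o#######+++++###.......o##
204 ........oo+oo....................####+++++++###o.......o##
205 +o+o++o...........................######+++###o........+##
206 +++++++++++o++oo...................o#+######+..........o##
207 ####++++++++++++++++++o..............o#+#++............o##
208 ###+###########+++++++++++++++oo.......................o##
209 oooo++############+####++++++++++++o++.o...............o##
210 +oooooooooo+++###+++#######+###+++++++++++++++.........+##
211 ++++++++++++oooooo++++####++###########+++++++++++++ooo###
```

All four housings are upright now (housing 1: flange rows 171–187 with its disc centred in the same way as its neighbours), and the four flap edges are within 3 mm of upright. Pumping next, the first stroke with force feedback.

```bash
python3 -m jog '[[[0.004,-0.008,0.03],[0,0,0]],[[0.004,-0.008,0.06],[0,0,0]],[[0.004,-0.008,0.06],[0,0,0]]]' >/dev/null; python3 s.py
python3 -m jog '[[[0,0,0.015],[0,0,0]],[[0,0,0.03],[0,0,0]],[[0,0,0.045],[0,0,0]],[[0,0,0.06],[0,0,0]],[[0,0,0.075],[0,0,0]]]' >/dev/null; python3 s.py
python3 -m jog '[[[0,0,0.015],[0,0,0]],[[0,0,0.03],[0,0,0]],[[0,0,0.04],[0,0,0]],[[0,0,0.045],[0,0,0]]]' >/dev/null; python3 s.py
for i in 1 2 3; do python3 -m jog '[[[0,0,0.003],[0,0,0]],[[0,0,0.003],[0,0,0]]]' >/dev/null; python3 s.py; done
```

```text
t 52.7 lift [-0.0695 -0.282   0.2075] tilt [-0.009  0.004 -1.   ] yawerr 0.0004 F [-0.1  0.1] -0.9 open -0.0002 grip 0.0
t 53.2 lift [-0.0665 -0.2834  0.1398] tilt [ 0.    -0.002 -1.   ] yawerr 0.0007 F [-5.6  0.2] 11.3 open 0.0001 grip 5.6
t 53.6 lift [-0.063  -0.2835  0.0961] tilt [ 0.01  -0.003 -1.   ] yawerr 0.0003 F [2.6 2.4] 12.2 open -0.0001 grip 6.1
t 53.8 lift [-0.0625 -0.2836  0.0939] tilt [ 0.011 -0.003 -1.   ] yawerr 0.0002 F [1.5 1.2] 11.2 open -0.0002 grip 5.8
t 54.0 lift [-0.0618 -0.2836  0.0914] tilt [ 0.012 -0.003 -1.   ] yawerr 0.0002 F [3.5 2.3] 12.7 open -0.0 grip 6.1
t 54.2 lift [-0.0612 -0.2836  0.0888] tilt [ 0.014 -0.003 -1.   ] yawerr 0.0002 F [5.  2.2] 13.1 open -0.0001 grip 6.3
```

```bash
for i in 1 2 3; do python3 -m jog '[[[0,0,0.003],[0,0,0]],[[0,0,0.003],[0,0,0]]]' >/dev/null; python3 s.py; done
```

```text
t 54.4 lift [-0.0607 -0.2836  0.0869] tilt [ 0.015 -0.003 -1.   ] yawerr 0.0001 F [4.1 3.5] 16.3 open -0.0002 grip 8.0
t 54.6 lift [-0.0605 -0.2837  0.0866] tilt [ 0.013 -0.003 -1.   ] yawerr 0.0005 F [-5.2  5.5] 31.6 open -0.0003 grip 16.2
t 54.8 lift [-0.0603 -0.2837  0.0864] tilt [ 0.011 -0.003 -1.   ] yawerr 0.0008 F [-13.9   8.4] 49.4 open 0.0002 grip 24.6
```

```bash
python3 -m jog '[[[0,0,-0.03],[0,0,0]],[[0,0,-0.06],[0,0,0]],[[0,0,-0.09],[0,0,0]],[[0,0,-0.12],[0,0,0]],[[0,0,-0.15],[0,0,0]]]' >/dev/null; python3 s.py
python3 -m jog '[[[0,0,0],[0,0,0]],[[0,0,0],[0,0,0]],[[0,0,0],[0,0,0]],[[0,0,0],[0,0,0]],[[0,0,0],[0,0,0]]]' >/dev/null
python3 -m jog '[[[0,0,0],[0,0,0]],[[0,0,0],[0,0,0]],[[0,0,0],[0,0,0]],[[0,0,0],[0,0,0]],[[0,0,0],[0,0,0]]]' >/dev/null; python3 s.py
python3 - <<'E'
from h import *
c=cam("top");s=cam("scene");w=cam("wrist")
for n,k in (("scene",s),("wrist",w),("top",c)):
    H,S,V=hsv(k[0]); print(n,[(np.round(p,1).tolist(),st_) for p,st_ in blobs(((H<8)|(H>172))&(S>130)&(V>60),60,9000)][:4])
H,S,V=hsv(c[0]); print("white",[(np.round(p,1).tolist(),t) for p,t in blobs((S<60)&(V>140),150,330) if 245<p[0]<310 and 150<p[1]<215])
for dz in (0,.015): print(dz,[proj(c,tw([x,.05,.119+dz])).round(1).tolist() for x in (.036,-.036)], proj(s,tw([-.064,-.283,.186])))
E
```

```text
t 55.3 lift [-0.0665 -0.2829  0.2266] tilt [ 0.002 -0.001 -1.   ] yawerr 0.0006 F [0.9 0.3] -0.3 open 0.0001 grip 0.0
t 56.3 lift [-0.0673 -0.2829  0.2244] tilt [ 0. -0. -1.] yawerr 0.0002 F [0.6 0.1] -0.3 open -0.0 grip 0.0
scene [([290.5, 172.9], [281, 167, 20, 13, 105])]
wrist [([322.9, 232.9], [264, 217, 118, 34, 3347])]
top [([29.1, 179.7], [0, 132, 73, 94, 5348]), ([320.8, 324.6], [267, 242, 107, 158, 6395]), ([265.4, 326.2], [248, 312, 36, 29, 613]), ([240.6, 371.6], [211, 339, 57, 61, 1747])]
white [([262.0, 172.2], [253, 164, 19, 18, 233]), ([259.3, 194.1], [251, 186, 18, 18, 229])]
0 [[261.1, 171.1], [258.4, 193.1]] [290.23263215 172.57400517]
0.015 [[260.5, 170.4], [257.7, 192.6]] [290.23263215 172.57400517]
```

Stroke 1 registered: the housings' image shift is what a 15 mm rise should give, and the lever is back up. Strokes 2 to 4 follow.

```bash

python3 -m jog '[[[0,0,0.03],[0,0,0]],[[0,0,0.05],[0,0,0]],[[0,0,0.07],[0,0,0]],[[0,0,0.09],[0,0,0]],[[0,0,0.11],[0,0,0]]]' >/dev/null
python3 -m jog '[[[0,0,0.015],[0,0,0]],[[0,0,0.026],[0,0,0]],[[0,0,0.034],[0,0,0]],[[0,0,0.036],[0,0,0]],[[0,0,0.036],[0,0,0]]]' >/dev/null; python3 s.py
python3 -m jog '[[[0,0,-0.03],[0,0,0]],[[0,0,-0.06],[0,0,0]],[[0,0,-0.09],[0,0,0]],[[0,0,-0.12],[0,0,0]],[[0,0,-0.146],[0,0,0]]]' >/dev/null; python3 s.py
python3 -m jog '[[[0,0,0],[0,0,0]],[[0,0,0],[0,0,0]],[[0,0,0],[0,0,0]],[[0,0,0],[0,0,0]],[[0,0,0],[0,0,0]]]' >/dev/null
python3 -m jog '[[[0,0,0],[0,0,0]],[[0,0,0],[0,0,0]],[[0,0,0],[0,0,0]],[[0,0,0],[0,0,0]],[[0,0,0],[0,0,0]]]' >/dev/null
cat > rise.py <<'E'
from h import *
s=cam("scene"); c=cam("top"); H,S,V=hsv(c[0]); print("white",[(np.round(p,1).tolist(),t[2:]) for p,t in blobs((S<60)&(V>140),150,330) if 240<p[0]<310 and 145<p[1]<215])
H,S,V=hsv(s[0]); print("lever",[np.round(p,1).tolist() for p,_ in blobs(((H<8)|(H>172))&(S>130)&(V>60),60,400)])
E
python3 rise.py
```

```text
t 57.5 lift [-0.0615 -0.2836  0.0867] tilt [ 0.011 -0.002 -1.   ] yawerr 0.0001 F [-5.3  5.4] 30.6 open -0.0003 grip 15.2
t 58.0 lift [-0.0669 -0.2829  0.2265] tilt [ 0.002 -0.001 -1.   ] yawerr 0.0003 F [-0.8  1. ] 0.4 open -0.0003 grip 0.0
white [([261.2, 171.4], [18, 19, 242]), ([258.7, 193.7], [19, 19, 239])]
lever [[290.4, 172.8]]
```

```bash

python3 -m jog '[[[0,0,0.03],[0,0,0]],[[0,0,0.05],[0,0,0]],[[0,0,0.07],[0,0,0]],[[0,0,0.09],[0,0,0]],[[0,0,0.11],[0,0,0]]]' >/dev/null
python3 -m jog '[[[0,0,0.015],[0,0,0]],[[0,0,0.026],[0,0,0]],[[0,0,0.034],[0,0,0]],[[0,0,0.036],[0,0,0]],[[0,0,0.036],[0,0,0]]]' >/dev/null; python3 s.py
python3 -m jog '[[[0,0,-0.03],[0,0,0]],[[0,0,-0.06],[0,0,0]],[[0,0,-0.09],[0,0,0]],[[0,0,-0.12],[0,0,0]],[[0,0,-0.146],[0,0,0]]]' >/dev/null; python3 s.py
python3 -m jog '[[[0,0,0],[0,0,0]],[[0,0,0],[0,0,0]],[[0,0,0],[0,0,0]],[[0,0,0],[0,0,0]],[[0,0,0],[0,0,0]]]' >/dev/null
python3 -m jog '[[[0,0,0],[0,0,0]],[[0,0,0],[0,0,0]],[[0,0,0],[0,0,0]],[[0,0,0],[0,0,0]],[[0,0,0],[0,0,0]]]' >/dev/null
python3 rise.py
python3 -m jog '[[[0,0,0.03],[0,0,0]],[[0,0,0.05],[0,0,0]],[[0,0,0.07],[0,0,0]],[[0,0,0.09],[0,0,0]],[[0,0,0.11],[0,0,0]]]' >/dev/null
python3 -m jog '[[[0,0,0.015],[0,0,0]],[[0,0,0.026],[0,0,0]],[[0,0,0.034],[0,0,0]],[[0,0,0.036],[0,0,0]],[[0,0,0.036],[0,0,0]]]' >/dev/null; python3 s.py
python3 -m jog '[[[0,0,-0.03],[0,0,0]],[[0,0,-0.06],[0,0,0]],[[0,0,-0.09],[0,0,0]],[[0,0,-0.12],[0,0,0]],[[0,0,-0.15],[0,0,0]]]' >/dev/null; python3 s.py
python3 -m jog '[[[0,0,-0.03],[0,0,0]],[[0,0,-0.06],[0,0,0]],[[0,0,-0.08],[0,0,0]],[[0,0,-0.08],[0,0,0]],[[0,0,-0.08],[0,0,0]]]' >/dev/null; python3 rise.py
```

```text
t 60.0 lift [-0.0617 -0.2836  0.0866] tilt [ 0.011 -0.002 -1.   ] yawerr 0.0002 F [-5.7  5.7] 30.7 open 0.0002 grip 15.5
t 60.5 lift [-0.0669 -0.283   0.2266] tilt [ 0.002 -0.001 -1.   ] yawerr 0.0002 F [0.4 0.7] -0.7 open 0.0 grip 0.0
white [([260.5, 170.7], [19, 19, 246]), ([258.0, 193.3], [19, 18, 242])]
lever [[290.5, 172.9]]
t 62.6 lift [-0.0617 -0.2836  0.0866] tilt [ 0.01  -0.002 -1.   ] yawerr 0.0002 F [-6.2  5.5] 30.4 open -0.0001 grip 15.6
t 63.1 lift [-0.0673 -0.2828  0.2299] tilt [ 0.001 -0.    -1.   ] yawerr 0.0002 F [ 0.4 -0. ] -0.1 open -0.0 grip 0.0
white [([259.8, 170.1], [19, 20, 247]), ([257.4, 192.8], [19, 19, 250])]
lever [[290.9, 172.8]]
```

```bash
python3 -m jog '[[[0.04,-0.02,0],[0,0,0]],[[0.08,-0.04,0],[0,0,0]],[[0.08,-0.04,0],[0,0,0]],[[0.08,-0.04,0],[0,0,0]]]' >/dev/null; python3 s.py; python3 chk.py .06; python3 - <<'E'
from h import *
c=cam("top"); H,S,V=hsv(c[0])
for r in range(164,208):
    print(r,"".join("#" if S[r,x]<60 and V[r,x]>165 else "+" if S[r,x]<70 and V[r,x]>115 else "o" if S[r,x]<80 else "." for x in range(274,306)))
print([ (p,tl(onz(c,*p,.04)).round(4)) for p,s in blobs((H>22)&(H<35)&(S>130)&(V>120),80,800)],[(np.round(p,1).tolist()) for p,s in blobs((H>100)&(H<125)&(S>120)&(V>40),100,450)])
E
```

```text
t 64.2 lift [-0.1479 -0.323   0.307 ] tilt [-0.001  0.001 -1.   ] yawerr -0.0015 F [0.2 0.2] 0.4 open -0.0001 grip 0.0
far [np.float64(0.069), np.float64(0.072), np.float64(0.07)]
near [np.float64(-0.076), np.float64(-0.077), np.float64(-0.074)]
left [np.float64(0.106), np.float64(0.104), np.float64(0.103)]
right [np.float64(-0.104), np.float64(-0.103), np.float64(-0.106)]
grey (np.float64(263.1), np.float64(173.7)) 27 [0.021 0.034 0.179]
grey (np.float64(261.0), np.float64(196.4)) 22 [-0.05   0.032  0.179]
white (np.float64(260.0), np.float64(170.0)) [252, 162, 18, 19, 226] [0.037 0.052 0.135]
white (np.float64(257.3), np.float64(192.7)) [249, 184, 19, 19, 233] [-0.036  0.051  0.135]
164 ................o.oooooooo......
165 ........................oooooooo
166 ..............................o.
167 ................................
168 ..............+####+............
169 ............##########..........
170 ...........############+........
171 ..........#######+######o.......
172 .........#####+o.#+######.......
173 ........o###+++..#++#####+......
174 ........####+++..+++######......
[... 679 characters left out ...]
##++++++++######.......o
194 .....o#####.....#+######.......o
195 .....#####o.....#+##+###o......o
196 .....#########++++##+###o......+
197 .....#####++++++++##+###o......o
198 .....+#####+++++###++###.......+
199 ......######++++###++###.......o
200 ......############++####.......o
201 ......+#########++++###o......o+
202 .......####+++++++++###.......o#
203 ........#####+++++###+........o#
204 .........###########+.........o#
205 ..........o++####++...........o#
206 ............oo#o+.............o#
207 +o+++ooo......................o#
[((np.float64(440.9), np.float64(177.6)), array([ 0.0913, -0.5475,  0.04  ]))] [[346.2, 164.2], [466.7, 229.9], [126.9, 258.1], [14.0, 332.2], [36.2, 395.8]]
```

Flap edges at +60 mm match upright, all four housings stand, the lever is up, and the tape and blue look-alikes read as before. Handing in.

```bash
python3 -c "
from station import job; print(job.finish_job())"
```

```text
the job is handed in; nothing more can be done
None
```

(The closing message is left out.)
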